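# Turn a mask plate over onto the inspection stand

## Task

Swing the inspection stand's retaining arm wide open. Then take the glass mask plate out of the drip rack, turn it over and lean it squarely on the inspection stand, resting on the ledge and both rails and centred, with its plain back facing up and outward and its raised square frame towards the stand. Finally swing the retaining arm fully shut in front of the plate; the plate is glass, so grip it lightly (under 60 N), set it down gently, and leave the bottle, the carton and the round wafer box alone.

Things in the scene. Friction and masses are not known exactly. Their poses are not given: they have to be found in the camera images.
- mask: mask plate: flat slab 120 x 110 x 8 mm, 0.25 kg, grey glass. Origin at the slab's centre; x along its 120 mm height (up the slope at the start), y along its 110 mm width, z out of the face with a raised square frame (64 mm outside, 4 mm high, centred, 28 mm of bare margin around to the top edge); the other face is plain. Starts leaning in the drip rack, frame face up and outward
- rack_seat: drip rack's rest, bare steel over a 170 x 160 mm tray, sloping 50 degrees from level. Origin mid-way along the line where ledge and rails meet, 36 mm above the bench; x up the slope, y along the ledge, z out of the slope. Two rails 12 mm wide at y = +-46 mm, x up to 82 mm, tops at z = 0; open between and above. Ledge 110 mm long, lip 5 mm high at z = 16 to 20 mm
- stand_seat: inspection stand's rest, aluminium on a white base 150 x 210 mm (12 mm thick): same shape, sizes, slope and axes as the drip rack's rest. A plate seated here with its back out has its centre at x = 60, y = 0, z = 4 mm; its frame then hangs between the rails
- keeper (a joint): the stand's grey retaining arm, a level bar 94 mm long on a vertical pivot beside the rest, 54 mm above the bench. 0 = fully shut (along the ledge, just in front of the plate); grows to 1.7 rad as it swings outward from the slope, clockwise from above; wide open is 1.3 or more. Starts shut or ajar; swings freely, stays where left
- keeper_pin (a point): point to grip on the upright round pin of the retaining arm: pin 14 mm in diameter, its top 15 mm above this point, bar's top 29 mm below it; 62 mm from the pivot
- keeper_pivot (a point): the retaining arm's vertical pivot axis, at the height of the bar's middle
- bottle: bystander: white plastic bottle 56 mm wide, 150 mm tall; origin under its centre
- carton: bystander: cardboard carton 70 x 130 x 50 mm; origin under its centre
- waferbox: bystander: round clear wafer box 116 mm wide, 28 mm high; origin under its centre
Not all that is in view belongs to the job. Leave any purple or yellow look-alike of the mask alone.

How it is judged:
By the outcome, as a careful person would: the job done as asked, in the order asked, and still so for the second after the job is handed in, with the robot touching nothing.
It also fails if it takes over 67 s, if anything falls off the work surface, if the arm or the gripper's body presses on something with over 40 N, if the wrist force passes 120 N, or if a joint passes its speed limit or range.

## Robot

A 6-joint arm with a two-finger parallel gripper is mounted at the origin on the work surface. World frame = base frame: x ahead of the robot, y to its left, z up, the work surface at z = 0. Lengths are in m, angles in rad, forces in N, time in s.
With the tool pointing down it reaches from about 0.25 to 0.775 m from the base axis. Payload 4 kg.
Tool frame: the origin (TCP) lies on the centre line of the jaws, within the pads' length; the fingertips stand 25 mm ahead of it and the grasp point (between the pads) lies 6 mm ahead of it; z points along the fingers, y is the line along which they close (so a half turn about z gives the same grasp; the last joint's range is limited). The gripper opens to 85 mm and grips with 20 to 120 N. Pads are 22 mm wide; open, the fingers measure 114 mm over their backs; the gripper's body (76 mm by 85 mm) begins 54 mm behind the grasp point. The pads swing forward as they close: fully open they stand 13 mm farther back than shut.
Start: joints at [1.223, 0.087, 1.371, -0, 1.684, -0.103], TCP at [0.133, 0.534, 0.256] pointing down, gripper open.
Joint ranges: [-3.1, 3.1], [-0.76, 2.03], [0.27, 2.55], [-1.08, 4.22], [0.17, 2.65], [-2.57, 2.57]. Speed limits (rad/s): [2.79, 2.79, 3.14, 3.14, 3.14, 3.14].

## Interface

Orientations are given as a rotation vector (axis times angle).
In Python, from cell import bot gives the robot as it stands.
- The arm moves only by the shell command python3 -m inch 'ROWS' [FORCE]. ROWS is JSON, a list of rows, each an object with "hand": the finger opening in cm, from 0 to 8.54; "delta_pos": the shift along the tool's x, y, z in cm, a list of three; "twist": the turn, a rotation vector about the tool's x, y, z in degrees, a list of three. A call has 1 to 20 rows; each row shifts and turns the commanded pose from where the row before left it, along the tool's axes as they then stand; what a row does not reach is not made up. A row lasts 1/8 s, in which the tool goes at most 62.5 mm and 10.7 degrees, less where a joint would pass 70% of its speed; a pose out of reach is approached as far as the arm can. A call with a gripper value outside its range is refused whole. The fingers move at their own pace and stop on an object; FORCE is the grip in N (left out, the last holds). Time passes only in rows, so rows that do not move let the fingers close. It gives the time, the measured TCP pose, the force, the opening and the grip force at its end, in the units of the state.
- bot.sense(): the state, without advancing time (a new reading comes with each control period).
- bot.grab_frame(name): name is "scene" or "side" or "wrist"; returns the picture (400x640x3 uint8, blue, green, red); there is no depth.
- bot.camera_model(name): a dict with "vfov" (degrees; the focal length in pixels is half the picture's height over the tangent of half this angle, whatever the lens; pixels are square), "cx", "cy" (the principal point, pixels), "k1" (the pictures are not rectified: a ray, as slopes to the right and down, at radius r is drawn at 1 + k1 r^2 times it, then the intrinsics apply), "origin" and "rotation" of the camera in the world. Camera axes: x right, y down, z forward; pixel columns grow to the right and rows downward; lengths in m; the calibration is good to about 2 mm. A picture is of the moment at which its call begins: read the wrist's pose just before it. camera_model takes no time and is no camera call; for the wrist camera it gives the pose at the moment of the call.
- bot.job_done(): hands the job in; it is judged then, once.
The state is a dict: "clock": time; "joint_positions": joint angles; "qvel": joint speeds; "tau": joint torques, N m; "ee_pos": TCP position; "tool_rot": TCP orientation; "ft_force": force on the tool from outside, world axes, zero at the start; "moment": the same for the moment, N m; "gripper_width": finger opening in m; "finger_force": force on a finger pad.
Only numpy, scipy, OpenCV 4.12 (cv2) and the standard library are available. Lean on these libraries where they do the work, as an engineer would, in place of code of your own. Each camera call takes 0.05 s, during which the arm holds its last target. There are 200 camera calls.

## Working session

There is one attempt and no reset: what is moved stays moved. The work goes in short steps, Python scripts to look and compute and a shell command to move; the robot and the scene stay as the last step left them, time stands still between calls to the robot, and variables do not carry over. Pictures are saved under pics/ and viewed, at most 10 in all, crops included, and the job is handed in when it is done.

```bash
ls; mkdir -p pics
python3 - <<'E'
from cell import bot
import cv2,numpy as np
for n in ("scene","side"):
    m=bot.camera_model(n); print(n,{k:np.round(v,4).tolist() for k,v in m.items()})
    cv2.imwrite(f"pics/{n}0.png",bot.grab_frame(n))
s=bot.sense(); print(s)
print(bot.camera_model("wrist"))
E
```

```text
pics
scene {'vfov': 51.265, 'cx': 321.6115, 'cy': 196.3676, 'k1': -0.0564, 'origin': [1.631, -0.087, 0.7413], 'rotation': [-1.7343, -1.4508, 0.8096]}
side {'vfov': 50.8127, 'cx': 317.1566, 'cy': 199.0366, 'k1': 0.0018, 'origin': [0.4729, 0.9299, 0.597], 'rotation': [-0.1314, 2.6816, -1.5134]}
{'clock': 0.1, 'joint_positions': array([ 1.22289511e+00,  8.78751254e-02,  1.37213239e+00, -1.75914541e-06,
        1.68359152e+00, -1.03117139e-01]), 'qvel': array([ 0.00073556, -0.00091745, -0.00289286,  0.00013113, -0.00014729,
        0.00112807]), 'tau': array([ 3.03944398e-03, -3.53013647e+01, -3.14219034e+01, -1.02998856e-04,
        7.95592001e-03,  2.38776857e-05]), 'ee_pos': array([0.13316619, 0.53321829, 0.25524453]), 'tool_rot': array([-3.83492242e-01, -3.11764666e+00,  3.07200354e-03]), 'ft_force': array([ 0.5383354 , -0.24082444,  0.25965999]), 'moment': array([ 0.03665788, -0.02620009,  0.04395964]), 'finger_force': 0.0, 'gripper_width': 0.08514688120324011}
{'vfov': 68.30178979053413, 'cx': 317.5235510433274, 'cy': 199.23254494414317, 'k1': -0.036904834604261035, 'origin': array([0.05651758, 0.55276413, 0.37242397]), 'rotation': array([2.26588821, 1.77025484, 0.28316052])}
```

View pics/scene0.png

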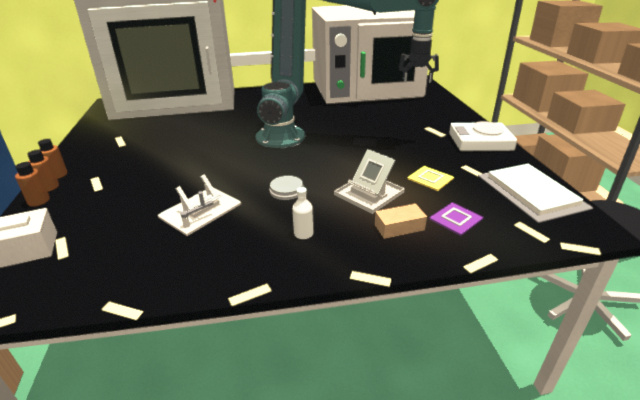

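View pics/side0.png

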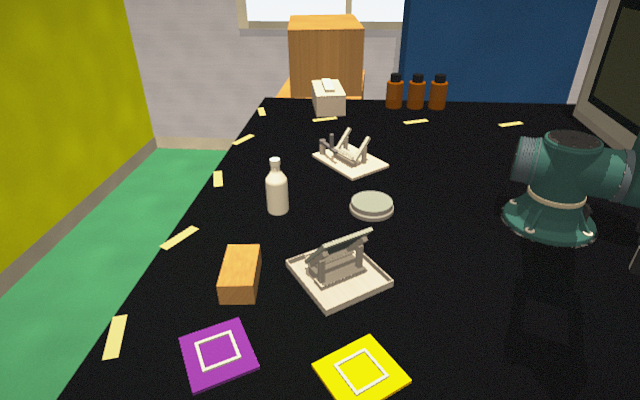

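The scene view shows the grey plate leaning in the rack at (373,172). Two flat look-alikes, yellow (431,178) and purple (457,217), could be mistaken for it. The stand is at (200,205). I choose the grey plate and will check it close up.

Run:
```python
import cv2,numpy as np
a=cv2.imread("pics/scene0.png");b=cv2.imread("pics/side0.png")
def c(i,x,y,w=100,h=75): return cv2.resize(i[y:y+h,x:x+w],(400,300),interpolation=cv2.INTER_CUBIC)
# scale: scene x4 ; side rack 120x90
cv2.imwrite("pics/c1.png",np.vstack([np.hstack([c(a,320,143),c(a,150,165)]),np.hstack([c(b,280,225,120,90),c(b,300,115)])]))
```

```text
(no output)
```

View pics/c1.png

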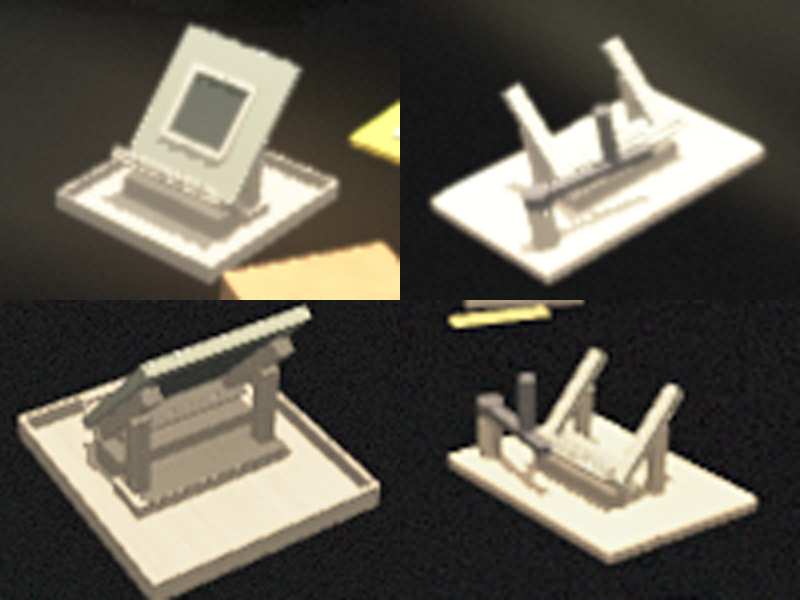

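The crops confirm the grey plate with its frame outward in the rack (top-left crop). The stand has its arm near shut, with the pivot at the -y end and the dark pin upright.

```bash
cat > h.py <<'E'
import numpy as np
from scipy.spatial.transform import Rotation as Ro
from scipy.optimize import least_squares
def proj(m,P):
    P=np.atleast_2d(P); q=(P-m["origin"])@Ro.from_rotvec(m["rotation"]).as_matrix()
    s=q[:,:2]/q[:,2:]; s=s*(1+m["k1"]*(s**2).sum(1,keepdims=True))
    return s*200/np.tan(np.radians(m["vfov"]/2))+[m["cx"],m["cy"]]
c,s_=np.cos(np.radians(50)),np.sin(np.radians(50))
B=np.array([[-c,0,s_],[0,-1,0],[s_,0,c]]).T   # columns x,y,z of a seat at yaw 0
def seatR(yaw): return Ro.from_euler("z",yaw).as_matrix()@B
def seat(p,L,h=.036): return np.array([p[0],p[1],h])+np.atleast_2d(L)@seatR(p[2]).T
def tri(obs):  # [(model,px)]
    f=lambda P:np.concatenate([proj(m,P)[0]-u for m,u in obs])
    r=least_squares(f,[.5,0,.08]); return r.x,np.abs(r.fun).max()
def fitseat(obs,x0): # [(model,L(n,3),px(n,2))]
    f=lambda p:np.concatenate([(proj(m,seat(p,L))-u).ravel() for m,L,u in obs])
    r=least_squares(f,x0); return r.x,r.fun.reshape(-1,2)
E
python3 - <<'E'
from h import *; from cell import bot
a,b=bot.camera_model("scene"),bot.camera_model("side")
print("stand",*fitseat([(a,np.array([[.082,.046,0],[.082,-.046,0]]),np.array([[178.75,187],[203.25,175.5]])),
 (b,np.array([[.082,.046,0],[.082,-.046,0]]),np.array([[350,128],[370,137]]))],[.6,-.2,0]))
M=np.array([[120,55,8],[120,-55,8],[0,55,8],[0,-55,8.]])/1e3
print("rack",*fitseat([(a,M,np.array([[367.5,150],[395,159.7],[352.5,180.5],[380,194.2]])),
 (b,M[:2],np.array([[280+310*.3,225+8*.3],[280+150*.3,225+65*.3]])[[0,1]])],[.6,.2,0]))
print("piv",tri([(a,[184.2,212.5]),(b,[322,140])]),"pintop",tri([(a,[201,191.8]),(b,[331.75,134])]))
m=bot.camera_model("wrist"); s=bot.sense(); T=Ro.from_rotvec(s["tool_rot"])
print("cam in tool",T.inv().apply(m["origin"]-s["ee_pos"]),(T.inv()*Ro.from_rotvec(m["rotation"])).as_matrix().round(3),T.as_matrix().round(3))
E
```

```text
stand [ 0.51405367 -0.27209678  0.73695175] [[ 0.30113753 -0.83209927]
 [ 0.10746808 -1.54018017]
 [-0.35019534 -0.82147486]
 [-0.800718   -0.94930042]]
rack [ 0.52671676  0.23583031 -0.91798533] [[ 0.00387497 -1.57848752]
 [ 0.47012417 -0.96973553]
 [-0.60216104  1.05932085]
 [-0.90989958 -0.74829681]
 [-0.13646128 -0.49290495]
 [-0.61443943  1.09221028]]
piv (array([ 0.59291321, -0.32465132,  0.05929745]), np.float64(0.07570737256520488)) pintop (array([ 0.55800042, -0.27195714,  0.10238566]), np.float64(0.00026199121833769823))
cam in tool [ 0.07912456  0.00015374 -0.11716378] [[ 0.    -0.949 -0.314]
 [ 1.     0.     0.   ]
 [-0.    -0.314  0.949]] [[-0.97   0.242 -0.001]
 [ 0.242  0.97  -0.002]
 [ 0.    -0.002 -1.   ]]
```

```bash
python3 -m inch '[{"hand":8.5,"delta_pos":[-2,-1,-0.45],"twist":[0,0,0]},{"hand":8.5,"delta_pos":[-4.2,-1.9,-0.45],"twist":[0,0,0]},{"hand":8.5,"delta_pos":[-4.2,-1.9,-0.45],"twist":[0,0,0]},{"hand":8.5,"delta_pos":[-4.2,-1.9,-0.45],"twist":[0,0,0]},{"hand":8.5,"delta_pos":[-4.2,-1.9,-0.45],"twist":[0,0,0]},{"hand":8.5,"delta_pos":[-4.2,-1.9,-0.45],"twist":[0,0,0]},{"hand":8.5,"delta_pos":[-4.2,-1.9,-0.45],"twist":[0,0,0]},{"hand":8.5,"delta_pos":[-4.2,-1.9,-0.45],"twist":[0,0,0]},{"hand":8.5,"delta_pos":[-4.2,-1.9,-0.45],"twist":[0,0,0]},{"hand":8.5,"delta_pos":[-4.2,-1.9,-0.45],"twist":[0,0,0]},{"hand":8.5,"delta_pos":[-2,-1,0],"twist":[0,0,0]},{"hand":8.5,"delta_pos":[0,0,0],"twist":[0,0,0]},{"hand":8.5,"delta_pos":[0,0,0],"twist":[0,0,0]}]'
cat > snap.py <<'E'
import sys,json,cv2,numpy as np; from cell import bot
n=sys.argv[1]; m=bot.camera_model("wrist"); s=bot.sense(); im=bot.grab_frame("wrist")
cv2.imwrite(f"pics/{n}.png",im)
json.dump({"m":{k:np.asarray(v).tolist() for k,v in m.items()},"q":s["joint_positions"].tolist(),"p":s["ee_pos"].tolist(),"r":s["tool_rot"].tolist()},open(f"{n}.json","w"))
print(s["clock"],s["joint_positions"].round(3),s["ee_pos"].round(4),s["tool_rot"].round(3),s["ft_force"].round(1))
E
python3 snap.py w1
```

```text
clock: 1.72
ee_pos: [0.4916, 0.2478, 0.301]
tool_rot: [-0.382, -3.117, -0.0]
ft_force: [-0.8, 0.5, 0.7]
gripper_width: 0.0853
finger_force: 0.0
1.725 [ 3.630e-01  8.500e-02  1.286e+00  1.000e-03  1.772e+00 -9.640e-01] [0.4916 0.2478 0.301 ] [-0.382 -3.117 -0.   ] [-0.8  0.5  0.7]
```

View pics/w1.png

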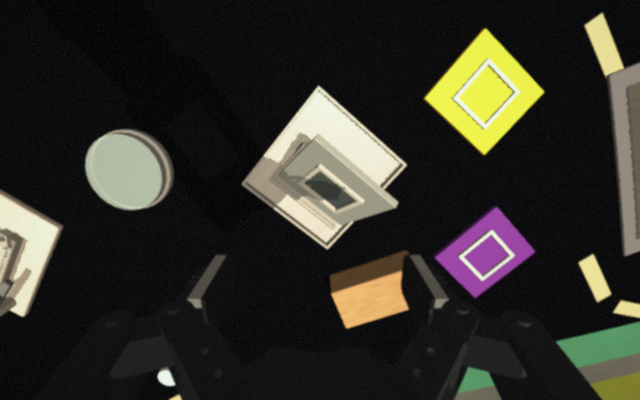

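The wrist view shows the plate in the rack with its top corners near (315,137) and (397,205). The yellow and purple look-alikes lie flat to the right.

```bash
python3 -m inch '[{"hand":8.5,"delta_pos":[-0.7,-2.4,0],"twist":[0,0,0]},{"hand":8.5,"delta_pos":[-1.5,-4.8,0],"twist":[0,0,0]},{"hand":8.5,"delta_pos":[-1.5,-4.8,0],"twist":[0,0,0]},{"hand":8.5,"delta_pos":[-1.5,-4.8,0],"twist":[0,0,0]},{"hand":8.5,"delta_pos":[-1.5,-4.8,0],"twist":[0,0,0]},{"hand":8.5,"delta_pos":[-1.5,-4.8,0],"twist":[0,0,0]},{"hand":8.5,"delta_pos":[-1.5,-4.8,0],"twist":[0,0,0]},{"hand":8.5,"delta_pos":[-1.5,-4.8,0],"twist":[0,0,0]},{"hand":8.5,"delta_pos":[-1.5,-4.8,0],"twist":[0,0,0]},{"hand":8.5,"delta_pos":[-1.5,-4.8,0],"twist":[0,0,0]},{"hand":4,"delta_pos":[-1,-3,0],"twist":[0,0,0]},{"hand":4,"delta_pos":[0,0,0],"twist":[0,0,0]},{"hand":4,"delta_pos":[0,0,0],"twist":[0,0,0]}]'
python3 snap.py w2
python3 - <<'E'
import cv2,numpy as np,json; from h import *
j=json.load(open("w2.json"))["m"]; u=proj(j,[[.55,-.28,.05]])[0]; print(u)
a=cv2.imread("pics/w1.png");b=cv2.imread("pics/w2.png")
x,y=int(u[0])-80,int(u[1])-100; x=max(0,min(x,480)); y=max(0,min(y,200)); print(x,y)
k=lambda i:cv2.resize(i,None,fx=2.5,fy=2.5,interpolation=cv2.INTER_CUBIC)
cv2.imwrite("pics/c2.png",np.hstack([k(a[70:270,245:405]),k(b[y:y+200,x:x+160])]))
E
```

```text
clock: 3.4
ee_pos: [0.5224, -0.2598, 0.3014]
tool_rot: [0.381, 3.118, 0.001]
ft_force: [-0.0, 0.6, -0.8]
gripper_width: 0.0402
finger_force: 0.0
3.4 [-5.590e-01  1.590e-01  1.203e+00  1.000e-03  1.780e+00 -1.887e+00] [ 0.5224 -0.2598  0.3014] [3.810e-01 3.118e+00 1.000e-03] [-0.   0.6 -0.8]
[307.14511163 191.07901605]
227 91
```

View pics/c2.png

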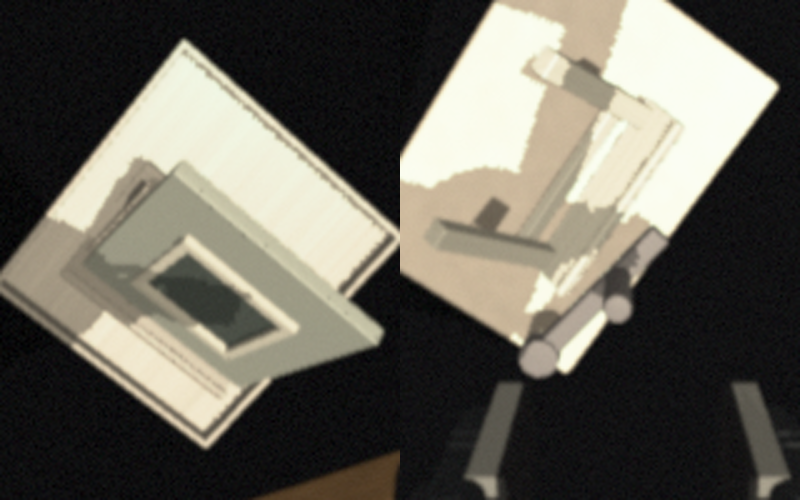

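Left crop: plate top-face edge (172,182)–(378,347), frame corners (187,235), (300,328), (228,353). Right crop: rail ends (537,62) and (435,232), base corners (780,88) and (565,372), pivot cap (538,357), pin top (619,308).

Run:
```python
from h import *; from cell import bot; import json
a,b=bot.camera_model("scene"),bot.camera_model("side")
w1=json.load(open("w1.json"))["m"];w2=json.load(open("w2.json"))["m"]
U1=lambda L:np.array(L)/2.5+[245,70]
U2=lambda L:(np.array(L)-[400,0])/2.5+[227,91]
# rack plate: front face z=8, p=(x,y,yaw), y offset
L=np.array([[120,55,8],[120,-55,8],[120,55,0],[120,-55,0],[0,55,8],[92,32,12],[92,-32,12],[28,-32,12]])/1e3
u=U1([[172,182],[378,347],[183,162],[383,330],[88,265],[187,235],[300,328],[228,353]])
f=lambda p:(proj(w1,seat(p,L))-u).ravel()
r=least_squares(f,[.527,.236,-.918]);print("rack",r.x.round(4));print(r.fun.reshape(-1,2).round(1).tolist())
f4=lambda p:(proj(w1,seat(p[:3],L,p[3]))-u).ravel()
r=least_squares(f4,[.527,.236,-.918,.036]);print("rack free h",r.x.round(4),abs(r.fun).max())
us=U2([[537,62],[435,232],[780,88],[565,372]])
def g(p):
    P=seat(p[:3],np.array([[82,-46,0],[82,46,0]])/1e3)
    o=seatR(p[2]); n=np.array([np.cos(p[2]),np.sin(p[2]),0]); y=o[:,1]
    O=np.array([p[0],p[1],.012])
    P=np.vstack([P,O+n*p[3]-y*.105,O+n*p[3]+y*.105])
    return (proj(w2,P)-us).ravel()
r=least_squares(g,[.514,-.272,.737,.06]);print("stand",r.x.round(4));print(r.fun.reshape(-1,2).round(1).tolist())
p=r.x
for nm,obs in (("piv",[(w2,U2([538,357])),(a,[184.2,212.5]),(b,[322,140])]),("pin",[(w2,U2([619,308])),(a,[201,191.8]),(b,[331.75,134])])):
    for fo in (obs,):
        x,e=tri(fo); print(nm,x.round(4),e, "seat-local",(seatR(p[2]).T@(x-[p[0],p[1],.036])).round(4))
    for z in (.06,.103):
        q=least_squares(lambda v:proj(w2,[v[0],v[1],z])[0]-obs[0][1],[.55,-.28]).x; print("  at z",z,q.round(4))
```

```text
rack [ 0.5332  0.232  -0.9302]
[[0.5, -3.8], [0.8, -1.2], [0.2, -1.4], [1.7, -0.3], [-2.3, 0.7], [-1.0, 2.7], [-0.9, 2.1], [0.6, 3.1]]
rack free h [ 0.5354  0.2323 -0.931   0.0272] 2.858715383727258
stand [ 0.521  -0.2794  0.7036  0.0538]
[[1.6, 0.6], [-2.9, 1.3], [1.7, -1.6], [-0.3, -0.3]]
piv [ 0.5957 -0.3255  0.0609] 0.7875705061236431 seat-local [0.0016 0.0834 0.0368]
  at z 0.06 [ 0.5967 -0.3262]
  at z 0.103 [ 0.5786 -0.3159]
pin [ 0.5625 -0.2725  0.1046] 1.4396804025514598 seat-local [0.0293 0.0216 0.0718]
  at z 0.06 [ 0.5799 -0.2774]
  at z 0.103 [ 0.5638 -0.273 ]
```

```bash
python3 -m inch '[{"hand":4,"delta_pos":[-4.3,-0.27,1],"twist":[0,0,0]},{"hand":4,"delta_pos":[0,0,2.5],"twist":[0,0,8.9]},{"hand":4,"delta_pos":[0,0,2.5],"twist":[0,0,8.9]},{"hand":4,"delta_pos":[0,0,2.5],"twist":[0,0,8.9]},{"hand":4,"delta_pos":[0,0,2.5],"twist":[0,0,8.9]},{"hand":4,"delta_pos":[0,0,2.5],"twist":[0,0,8.7]},{"hand":4,"delta_pos":[0,0,2.5],"twist":[0,0,0]},{"hand":4,"delta_pos":[0,0,2.5],"twist":[0,0,0]},{"hand":4,"delta_pos":[0,0,2],"twist":[0,0,0]},{"hand":4,"delta_pos":[0,0,0],"twist":[0,0,0]},{"hand":1,"delta_pos":[0,0,0],"twist":[0,0,0]},{"hand":1,"delta_pos":[0,0,0],"twist":[0,0,0]},{"hand":1,"delta_pos":[0,0,0],"twist":[0,0,0]},{"hand":1,"delta_pos":[0,0,0],"twist":[0,0,0]}]' 20
python3 snap.py w3
python3 - <<'E'
from h import *; import json
j=json.load(open("w3.json")); print(Ro.from_rotvec(j["r"]).as_matrix().round(3))
E
```

```text
clock: 5.2
ee_pos: [0.564, -0.2747, 0.0979]
tool_rot: [1.53, 2.741, 0.001]
ft_force: [0.3, 1.1, 5.0]
gripper_width: 0.0135
finger_force: 21.4
5.2 [-0.544  0.333  1.398  0.     1.408 -1.097] [ 0.564  -0.2747  0.0979] [1.530e+00 2.741e+00 1.000e-03] [0.3 1.1 5. ]
[[-0.525  0.851  0.002]
 [ 0.851  0.525 -0.001]
 [-0.002  0.002 -1.   ]]
```

View pics/w3.png

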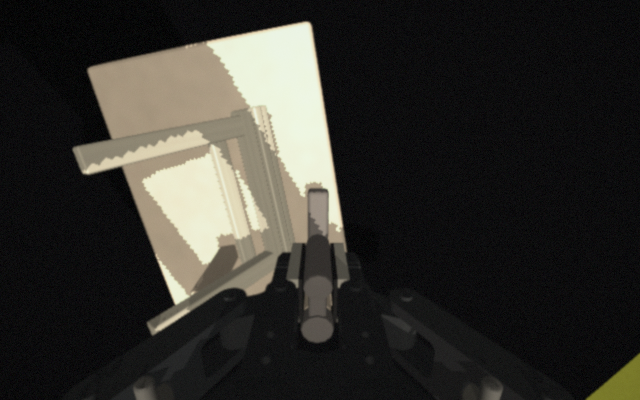

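The pin top is centred between the pads at (317,328) and the gripper holds it, so I'll swing it open.

```bash
python3 -m inch '[{"hand":1,"delta_pos":[0,0,-0.2],"twist":[0,0,0]},{"hand":1,"delta_pos":[-0.09,1.08,0],"twist":[0,0,10]},{"hand":1,"delta_pos":[-0.09,1.08,0],"twist":[0,0,10]},{"hand":1,"delta_pos":[-0.09,1.08,0],"twist":[0,0,10]},{"hand":1,"delta_pos":[-0.09,1.08,0],"twist":[0,0,10]},{"hand":1,"delta_pos":[-0.09,1.08,0],"twist":[0,0,10]},{"hand":1,"delta_pos":[-0.09,1.08,0],"twist":[0,0,10]},{"hand":1,"delta_pos":[-0.09,1.08,0],"twist":[0,0,10]},{"hand":1,"delta_pos":[-0.09,1.08,0],"twist":[0,0,10]},{"hand":1,"delta_pos":[0,0,0],"twist":[0,0,0]},{"hand":1,"delta_pos":[0,0,0],"twist":[0,0,0]}]'
python3 snap.py w4
```

```text
clock: 6.62
ee_pos: [0.6414, -0.2865, 0.098]
tool_rot: [2.935, 1.12, -0.004]
ft_force: [-3.2, -2.8, 2.5]
gripper_width: 0.013
finger_force: 21.2
6.625 [-0.5    0.495  1.175 -0.002  1.472  0.342] [ 0.6414 -0.2865  0.098 ] [ 2.935  1.12  -0.004] [-3.2 -2.8  2.5]
```

```bash
python3 -m inch '[{"hand":4,"delta_pos":[0,0,0],"twist":[0,0,0]},{"hand":4,"delta_pos":[0,0,0],"twist":[0,0,0]},{"hand":4,"delta_pos":[0,0,0],"twist":[0,0,0]},{"hand":4,"delta_pos":[0,0,-2],"twist":[0,0,0]},{"hand":4,"delta_pos":[0,0,-6],"twist":[0,0,0]},{"hand":4,"delta_pos":[0,0,-6],"twist":[0,0,0]},{"hand":4,"delta_pos":[0,0,-6],"twist":[0,0,0]},{"hand":4,"delta_pos":[0,0,0],"twist":[-10,0,0]},{"hand":4,"delta_pos":[0,0,0],"twist":[-10,0,0]},{"hand":4,"delta_pos":[0,0,0],"twist":[0,0,0]},{"hand":4,"delta_pos":[0,0,0],"twist":[0,0,0]}]'
python3 snap.py w5
cat > kin.py <<'E'
import glob,json; from h import *
Rz=lambda t:Ro.from_euler("z",t).as_matrix(); Ry=lambda t:Ro.from_euler("y",t).as_matrix()
def fk(q,k):
    h,L1,a3,L2,d,d6=k
    A=Rz(q[0]); p=np.array([0,0,h])+A@[0,d,0]
    A=A@Ry(q[1]); p=p+A@[0,0,L1]
    A=A@Ry(q[2]); p=p+A@[a3,0,L2]
    A=A@Rz(q[3]*SG)@Ry(q[4]); p=p+A@[0,0,d6]
    return p,A@Rz(q[5])@TOOL
SG=1; TOOL=Rz(np.pi/2)
K=None
def fit():
    D=[json.load(open(f)) for f in glob.glob("w*.json")]
    f=lambda k:np.concatenate([fk(D_["q"],k)[0]-D_["p"] for D_ in D])
    r=least_squares(f,[.3,.3,0,.3,.057,.2]); 
    e=[np.degrees(np.linalg.norm((Ro.from_matrix(fk(x["q"],r.x)[1]).inv()*Ro.from_rotvec(x["r"])).as_rotvec())) for x in D]
    return r.x,abs(r.fun).max(),e
E
python3 - <<'E'
import kin
for s in (1,-1):
    kin.SG=s; print(s,kin.fit())
E
```

```text
clock: 8.05
ee_pos: [0.643, -0.286, 0.3004]
tool_rot: [2.626, 0.999, 0.178]
ft_force: [0.1, 0.4, 0.5]
gripper_width: 0.04
finger_force: 0.0
8.05 [-0.442  0.222  1.166 -0.135  1.43   0.399] [ 0.643  -0.286   0.3004] [2.626 0.999 0.178] [0.1 0.4 0.5]
1 (array([0.1526    , 0.44900001, 0.1007    , 0.4998    , 0.0566    ,
       0.2998    ]), np.float64(1.3559032785437353e-09), [np.float64(2.7268718194287392e-14), np.float64(1.3053011301277545e-14), np.float64(1.8236419098201092e-14), np.float64(3.5333802364886415e-14), np.float64(4.163340687004217e-14)])
-1 (array([0.06310607, 0.50165055, 0.16739275, 0.48877948, 0.04353184,
       0.19298916]), np.float64(0.056300682205269154), [np.float64(0.22982663307347148), np.float64(0.054536608465573816), np.float64(0.10662325157642484), np.float64(0.10112302309532695), np.float64(15.421994484099596)])
```

Run:
```python
import cv2; from cell import bot
im=bot.grab_frame("scene"); cv2.imwrite("pics/sc5.png",im)
cv2.imwrite("pics/c5.png",cv2.resize(im[150:240,150:250],None,fx=6,fy=6,interpolation=cv2.INTER_CUBIC))
```

```text
(no output)
```

View pics/c5.png

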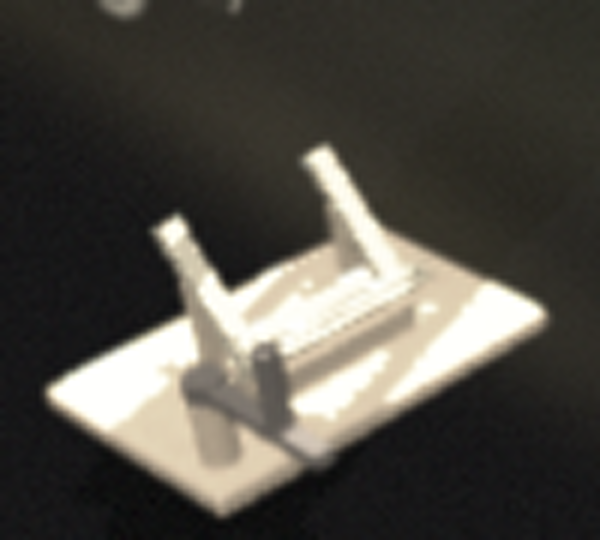

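The keeper is open, perpendicular to the ledge, and the fitted kinematics are exact. Next I'll refine the stand pose from the existing pictures.

Run:
```python
import cv2,json; from h import *
p=[.521,-.279,.704]; out=[]
for n in ("w2","w3","w5"):
    m=json.load(open(n+".json"))["m"]; im=cv2.imread(f"pics/{n}.png")
    u=proj(m,seat(p,np.array([[40,0,0],[82,46,0],[82,-46,0],[0,0,16]])/1e3)); print(n,u.round().tolist())
    g=(im.max(2)>70).astype(np.uint8)
    k,lab=cv2.connectedComponents(g); 
    cs,_=cv2.findContours(g,cv2.RETR_EXTERNAL,cv2.CHAIN_APPROX_NONE)
    for c in cs:
        if cv2.contourArea(c)>4000: print("  ",cv2.contourArea(c),cv2.approxPolyDP(c,4,True)[:,0].tolist())
    if n!="w3":
        x,y=u[[1,2,3]].mean(0).astype(int); x=max(0,min(x-40,560)); y=max(0,min(y-60,280)); print("  crop",x,y)
        out.append(cv2.resize(im[y:y+120,x:x+80],None,fx=5,fy=5,interpolation=cv2.INTER_CUBIC))
cv2.imwrite("pics/c6.png",np.hstack(out))
```

```text
w2 [[284.0, 161.0], [238.0, 185.0], [284.0, 116.0], [310.0, 175.0]]
   8451.0 [[508, 338], [581, 399], [639, 399], [639, 308], [615, 314], [615, 305], [570, 297], [564, 311], [594, 319]]
   8093.5 [[44, 241], [0, 263], [0, 399], [36, 399], [2, 355], [47, 335], [89, 295], [69, 268], [105, 301], [117, 294], [72, 252], [60, 259]]
   4046.5 [[497, 211], [496, 230], [540, 263], [566, 264], [586, 280], [603, 272], [604, 262], [582, 251], [568, 226], [519, 202]]
   16465.0 [[287, 57], [208, 184], [274, 229], [279, 241], [294, 240], [310, 219], [318, 218], [317, 207], [378, 127]]
   7428.0 [[520, 7], [483, 3], [454, 22], [443, 43], [441, 65], [455, 92], [489, 100], [526, 77], [538, 40], [532, 20]]
  crop 237 98
w3 [[198.0, 226.0], [149.0, 341.0], [75.0, 164.0], [271.0, 204.0]]
   51722.5 [[310, 22], [87, 69], [111, 138], [73, 147], [84, 174], [123, 169], [174, 303], [147, 322], [151, 334], [221, 290], [237, 287], [246, 295], [264, 291], [282, 252], [292, 253], [287, 278], [297, 287], [300, 245], [316, 233], [334, 244], [337, 286], [348, 279]]
w5 [[183.0, 272.0], [226.0, 300.0], [139.0, 316.0], [180.0, 237.0]]
   17572.5 [[250, 146], [240, 147], [241, 189], [86, 205], [113, 308], [130, 306], [137, 317], [146, 314], [147, 303], [194, 291], [229, 295], [257, 254], [262, 256], [252, 281], [266, 290], [275, 244], [264, 243], [261, 190], [252, 171]]
   65395.0 [[365, 0], [416, 69], [408, 78], [420, 134], [435, 130], [428, 86], [510, 199], [487, 191], [481, 204], [507, 216], [516, 208], [538, 239], [482, 309], [463, 303], [580, 399], [639, 399], [639, 0]]
  crop 141 224
```

View pics/c6.png

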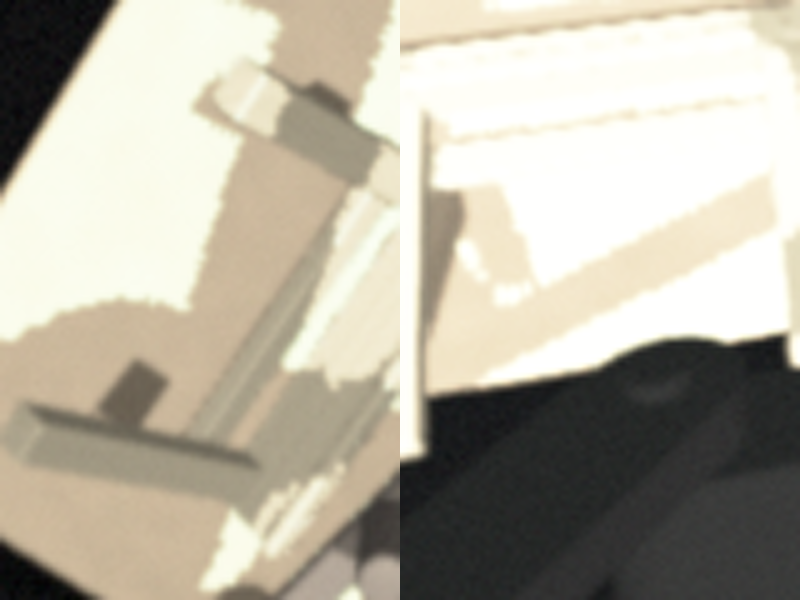

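Run:
```python
import json; from h import *
m={n:json.load(open(n+".json"))["m"] for n in ("w2","w3","w5")}
from cell import bot; m["s"]=bot.camera_model("scene")
base=[("w2",-1,0,287,57),("w2",1,0,208,184),("w2",-1,1,378.5,126.5),("w3",-1,0,87.5,68.5),("w3",-1,1,310,22),("w5",-1,1,86,205),("w5",-1,0,113,308),
 ("s",1,0,157.5,215.5),("s",-1,1,241.3,203)]
rail=[("w2",-1,283.2,116.4),("w2",1,244.6,188),("w3",-1,78.5,160),("w3",1,149,328),("w5",-1,141.5,315.5),("s",-1,203.3,175.8),("s",1,178.7,187.5)]
def pts(p):
    n=np.array([np.cos(p[2]),np.sin(p[2]),0]); y=seatR(p[2])[:,1]; O=np.array([p[0],p[1],.012])
    return [(k,O+n*(p[3]-.15*(1-f))+y*(p[4]+.105*s),(u,v)) for k,s,f,u,v in base],[(k,seat(p[:3],[.082,.046*s,0])[0],(u,v)) for k,s,u,v in rail]
def f(p,wr=1):
    b,r=pts(p); return np.concatenate([(proj(m[k],P)[0]-u)*(2.2 if k=="s" else 1) for k,P,u in b]+[wr*(proj(m[k],P)[0]-u)*(2.2 if k=="s" else 1) for k,P,u in r]+[[p[4]*300]])
r=least_squares(f,[.521,-.279,.704,.054,0],loss="soft_l1",f_scale=1.5); print(r.x.round(4)); print(f(r.x)[:-1].reshape(-1,2).round(1).tolist())
r=least_squares(lambda p:f(p,0),[.521,-.279,.704,.054,0]); print("base only",r.x.round(4)); print(f(r.x)[:-1].reshape(-1,2).round(1).tolist())
```

```text
[ 0.5214 -0.2756  0.7183  0.0524  0.0067]
[[-1.0, 0.1], [-1.5, 4.2], [0.7, 0.0], [-2.1, -1.0], [3.2, -1.2], [0.6, -1.3], [0.3, 0.6], [-1.3, 0.1], [-1.3, -1.5], [2.9, -0.3], [-3.0, -2.5], [-0.7, -0.4], [5.0, 10.1], [-4.5, -1.1], [-1.8, -1.4], [-2.2, -0.4]]
base only [ 3.6739  2.4614  0.7165 -4.1228 -0.    ]
[[-1.1, -0.2], [-1.8, 3.8], [0.5, -0.1], [-2.6, -1.3], [2.8, -1.0], [0.7, -1.1], [0.2, 0.8], [-1.4, -0.1], [-1.4, -1.6], [476.6, 369.5], [520.2, 315.3], [1034948.7, -169087.6], [3391486.3, -480062.7], [195.3, 377.0], [-797.9, -445.2], [-870.0, -557.6]]
```

```bash
cat >> kin.py <<'E'
K=[.1526,.449,.1007,.4998,.0566,.2998]
LO=np.array([-3.1,-.76,.27,-1.08,.17,-2.57]);HI=np.array([3.1,2.03,2.55,4.22,2.65,2.57])
def ik(p,R,q0):
    f=lambda q:np.concatenate([(fk(q,K)[0]-p)*10,Ro.from_matrix(fk(q,K)[1].T@R).as_rotvec()])
    r=least_squares(f,np.clip(q0,LO+.01,HI-.01),bounds=(LO,HI)); return r.x,r.cost
def target(sp,L,flip,back):
    """TCP pose gripping at seat-local point L (m); tool z down-slope; tool y=+seat z, or - if flip; back m retreat"""
    S=seatR(sp[2]); g=-1 if flip else 1
    y=g*S[:,2]; z=-S[:,0]; R=np.c_[np.cross(y,z),y,z]
    return seat(sp,L)[0]-z*(.006+back),R
def go(p0,R0,p1,R1):
    t=np.degrees(Ro.from_matrix(R0.T@R1).as_rotvec()); d=R1.T@(np.asarray(p1)-p0)*100
    print("twist total deg",t.round(1),"then in new tool axes cm",d.round(2))
RACK=[.533,.232,-.930]; STAND=[.5214,-.2765,.7165]
E
python3 - <<'E'
from kin import *; from cell import bot
s=bot.sense(); p0=s["ee_pos"];R0=Ro.from_rotvec(s["tool_rot"]).as_matrix(); q=s["joint_positions"]
p1,R1=target(RACK,[.113,0,.004],0,.12); go(p0,R0,p1,R1)
for a in np.linspace(0,1,5)[1:]: q,e=ik(p0,R0@Ro.from_rotvec(a*Ro.from_matrix(R0.T@R1).as_rotvec()).as_matrix(),q); print(q.round(2),e)
for a in np.linspace(0,1,5)[1:]: q,e=ik(p0+a*(p1-p0),R1,q); print(q.round(2),round(e,5))
p2,_=target(RACK,[.113,0,.004],0,0); q,e=ik(p2,R1,q); print("grasp",p2,q.round(2),e)
for fl,b in ((1,.1),(1,0)):
    p3,R3=target(STAND,[.113,0,.004],fl,b); q,e=ik(p3,R3,[-.65,.3,1.4,.7,1.4,1.8]); print("stand",p3,q.round(2),e)
E
```

```text
twist total deg [-19.9  -2.5   4.2] then in new tool axes cm [ 22.15 -53.52 -34.63]
[-0.42  0.18  1.23 -0.19  1.33  0.45] 1.6079815784442113e-25
[-0.4   0.14  1.3  -0.25  1.24  0.52] 3.1440503704308096e-24
[-0.37  0.11  1.37 -0.33  1.14  0.59] 2.607091575369017e-22
[-0.35  0.08  1.43 -0.42  1.06  0.68] 2.1192594825214373e-20
[-0.06 -0.06  1.61 -0.57  1.16  0.98] 0.0
[ 0.29 -0.08  1.66 -0.67  1.33  1.31] 0.0
[ 0.63  0.04  1.59 -0.7   1.52  1.6 ] 0.0
[ 0.9   0.25  1.4  -0.67  1.68  1.82] 0.0
grasp [0.48910252 0.29086099 0.12973044] [ 0.77  0.27  1.56 -0.7   1.46  1.84] 2.26778809740802e-19
stand [ 0.41755444 -0.36693852  0.20633488] [-1.17  0.17  1.52  0.66  1.68  1.25] 6.662125816595337e-27
stand [ 0.46602763 -0.32472349  0.12973044] [-1.06  0.22  1.63  0.68  1.49  1.24] 1.5160553950090187e-28
```

```bash
python3 -m inch '[{"hand":4,"delta_pos":[0,0,0],"twist":[-9.9,-1.25,2.1]},{"hand":4,"delta_pos":[0,0,0],"twist":[-9.9,-1.25,2.1]},{"hand":4,"delta_pos":[1.85,-4.46,-2.89],"twist":[0,0,0]},{"hand":4,"delta_pos":[1.85,-4.46,-2.89],"twist":[0,0,0]},{"hand":4,"delta_pos":[1.85,-4.46,-2.89],"twist":[0,0,0]},{"hand":4,"delta_pos":[1.85,-4.46,-2.89],"twist":[0,0,0]},{"hand":4,"delta_pos":[1.85,-4.46,-2.89],"twist":[0,0,0]},{"hand":4,"delta_pos":[1.85,-4.46,-2.89],"twist":[0,0,0]},{"hand":4,"delta_pos":[1.85,-4.46,-2.89],"twist":[0,0,0]},{"hand":4,"delta_pos":[1.85,-4.46,-2.89],"twist":[0,0,0]},{"hand":4,"delta_pos":[1.85,-4.46,-2.89],"twist":[0,0,0]},{"hand":4,"delta_pos":[1.85,-4.46,-2.89],"twist":[0,0,0]},{"hand":4,"delta_pos":[1.85,-4.46,-2.89],"twist":[0,0,0]},{"hand":4,"delta_pos":[1.85,-4.46,-2.89],"twist":[0,0,0]},{"hand":4,"delta_pos":[0,0,0],"twist":[0,0,0]},{"hand":4,"delta_pos":[0,0,0],"twist":[0,0,0]}]'
python3 snap.py w6
python3 - <<'E'
from kin import *; from cell import bot; import cv2
s=bot.sense(); p0=s["ee_pos"];R0=Ro.from_rotvec(s["tool_rot"]).as_matrix()
p1,R1=target(RACK,[.113,0,.004],0,0); go(p0,R0,p1,R1)
m=json.load(open("w6.json"))["m"]; L=np.array([[120,55,8],[120,-55,8],[120,55,0],[120,-55,0],[92,32,12],[92,-32,12]])/1e3
u=proj(m,seat(RACK,L)); print(u.round(1).tolist())
im=cv2.imread("pics/w6.png"); v=cv2.resize(im,(800,500),interpolation=cv2.INTER_CUBIC)
for a in u*1.25: cv2.drawMarker(v,tuple(int(t) for t in a),(0,0,255),0,12,1)
cv2.imwrite("pics/c7.png",v)
E
```

```text
clock: 10.15
ee_pos: [0.4418, 0.3548, 0.2221]
tool_rot: [2.341, 0.778, 0.281]
ft_force: [-0.0, 0.5, 0.4]
gripper_width: 0.0398
finger_force: 0.0
10.15 [ 0.906  0.249  1.392 -0.671  1.685  1.819] [0.4418 0.3548 0.2221] [2.341 0.778 0.281] [-0.   0.5  0.4]
twist total deg [-0.2  0.   0. ] then in new tool axes cm [ 0.02  0.09 12.17]
[[323.4, 260.2], [324.4, 137.8], [314.6, 260.2], [314.4, 137.8], [327.2, 224.8], [328.0, 159.9]]
```

View pics/c7.png

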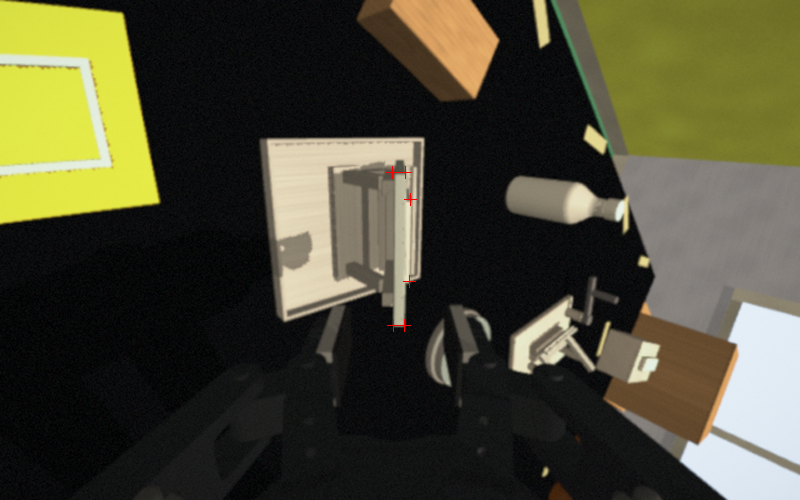

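The markers lie on the plate's top edge (x 393–406, y 172–325), and it sits midway between the pads. So I'll advance and grip.

```bash
python3 -m inch '[{"hand":4,"delta_pos":[0.02,0.09,3],"twist":[-0.2,0,0]},{"hand":4,"delta_pos":[0,0,4],"twist":[0,0,0]},{"hand":4,"delta_pos":[0,0,2.5],"twist":[0,0,0]},{"hand":3,"delta_pos":[0,0,1.5],"twist":[0,0,0]},{"hand":2.4,"delta_pos":[0,0,1],"twist":[0,0,0]},{"hand":1.8,"delta_pos":[0,0,0.15],"twist":[0,0,0]},{"hand":1.4,"delta_pos":[0,0,0],"twist":[0,0,0]},{"hand":1.2,"delta_pos":[0,0,0],"twist":[0,0,0]},{"hand":1.0,"delta_pos":[0,0,0],"twist":[0,0,0]},{"hand":0.8,"delta_pos":[0,0,0],"twist":[0,0,0]},{"hand":0.5,"delta_pos":[0,0,0],"twist":[0,0,0]},{"hand":0.5,"delta_pos":[0,0,0],"twist":[0,0,0]}]' 35
python3 snap.py w7
```

```text
clock: 11.7
ee_pos: [0.4883, 0.2914, 0.1302]
tool_rot: [2.337, 0.778, 0.284]
ft_force: [-1.5, 0.1, 5.0]
gripper_width: 0.0075
finger_force: 36.2
11.7 [ 0.777  0.273  1.557 -0.697  1.458  1.84 ] [0.4883 0.2914 0.1302] [2.337 0.778 0.284] [-1.5  0.1  5. ]
```

Run:
```python
from kin import *; from cell import bot
s=bot.sense(); p0=s["ee_pos"];R0=Ro.from_rotvec(s["tool_rot"]).as_matrix(); q=s["joint_positions"]
pa=p0-R0[:,2]*.16; M=np.array([.45,.05,.36]); pb,R1=target(STAND,[.113,0,.004],1,.11)
print("lifted",pa); go(pa,R0,M,R0); go(M,R0,M,R1); go(M,R1,pb,R1)
w=Ro.from_matrix(R0.T@R1).as_rotvec()
qs=[q]
def run(f,n,t):
    for a in np.linspace(0,1,n+1)[1:]:
        p,R=f(a); q,e=ik(p,R,qs[-1]); 
        print(t,q.round(2),"step",np.abs(q-qs[-1]).max().round(2),"%.0e"%e); qs.append(q)
run(lambda a:(p0+a*(pa-p0),R0),2,"lift"); run(lambda a:(pa+a*(M-pa),R0),3,"tr")
run(lambda a:(M,R0@Ro.from_rotvec(a*w).as_matrix()),12,"rot"); run(lambda a:(M+a*(pb-M),R1),4,"tr2")
```

```text
lifted [0.42658582 0.37380727 0.25268135]
twist total deg [0. 0. 0.] then in new tool axes cm [-17.52  27.83   9.37]
twist total deg [63.6 -0.1 91.8] then in new tool axes cm [0. 0. 0.]
twist total deg [0. 0. 0.] then in new tool axes cm [29.31 32.73 -8.4 ]
lift [ 0.86  0.25  1.46 -0.68  1.61  1.83] step 0.15 1e-30
lift [ 0.95  0.25  1.33 -0.67  1.76  1.81] step 0.15 7e-28
tr [ 0.81  0.05  1.49 -0.69  1.71  1.68] step 0.2 3e-25
tr [ 0.64 -0.13  1.59 -0.7   1.65  1.49] step 0.19 3e-24
tr [ 0.4  -0.28  1.64 -0.68  1.58  1.26] step 0.24 5e-21
rot [ 0.35 -0.27  1.6  -0.58  1.6   1.33] step 0.1 7e-30
rot [ 0.29 -0.27  1.58 -0.47  1.61  1.4 ] step 0.1 1e-28
rot [ 0.22 -0.28  1.56 -0.37  1.62  1.47] step 0.11 4e-28
rot [ 0.15 -0.29  1.55 -0.26  1.63  1.54] step 0.11 9e-28
rot [ 0.08 -0.3   1.54 -0.14  1.63  1.61] step 0.11 2e-27
rot [ 0.01 -0.31  1.55 -0.03  1.62  1.68] step 0.11 2e-27
rot [-0.07 -0.33  1.57  0.08  1.61  1.74] step 0.11 2e-27
rot [-0.14 -0.35  1.59  0.19  1.6   1.81] step 0.11 9e-28
rot [-0.22 -0.38  1.63  0.31  1.58  1.87] step 0.11 1e-27
rot [-0.29 -0.4   1.67  0.42  1.56  1.94] step 0.11 5e-27
rot [-0.36 -0.43  1.71  0.52  1.54  2.  ] step 0.11 8e-26
rot [-0.43 -0.46  1.76  0.63  1.52  2.07] step 0.1 3e-24
tr2 [-0.72 -0.38  1.79  0.69  1.61  1.78] step 0.29 7e-22
tr2 [-0.93 -0.23  1.75  0.7   1.66  1.55] step 0.23 2e-25
tr2 [-1.07 -0.04  1.65  0.68  1.68  1.37] step 0.19 2e-28
tr2 [-1.18  0.17  1.51  0.66  1.7   1.25] step 0.21 1e-26
```

```bash
python3 -m inch '[{"hand":0.5,"delta_pos":[0,0.1,-0.5],"twist":[0,0,0]},{"hand":0.5,"delta_pos":[0,0.1,-1],"twist":[0,0,0]},{"hand":0.5,"delta_pos":[0,0,-2.5],"twist":[0,0,0]},{"hand":0.5,"delta_pos":[0,0,-4],"twist":[0,0,0]},{"hand":0.5,"delta_pos":[0,0,-4],"twist":[0,0,0]},{"hand":0.5,"delta_pos":[0,0,-4],"twist":[0,0,0]},{"hand":0.5,"delta_pos":[-2.19,3.45,1.17],"twist":[0,0,0]},{"hand":0.5,"delta_pos":[-2.19,3.45,1.17],"twist":[0,0,0]},{"hand":0.5,"delta_pos":[-2.19,3.45,1.17],"twist":[0,0,0]},{"hand":0.5,"delta_pos":[-2.19,3.45,1.17],"twist":[0,0,0]},{"hand":0.5,"delta_pos":[-2.19,3.45,1.17],"twist":[0,0,0]},{"hand":0.5,"delta_pos":[-2.19,3.45,1.17],"twist":[0,0,0]},{"hand":0.5,"delta_pos":[-2.19,3.45,1.17],"twist":[0,0,0]},{"hand":0.5,"delta_pos":[-2.19,3.45,1.17],"twist":[0,0,0]}]' 35
python3 -m inch '[{"hand":0.5,"delta_pos":[0,0,0],"twist":[5.3,0,7.65]},{"hand":0.5,"delta_pos":[0,0,0],"twist":[5.3,0,7.65]},{"hand":0.5,"delta_pos":[0,0,0],"twist":[5.3,0,7.65]},{"hand":0.5,"delta_pos":[0,0,0],"twist":[5.3,0,7.65]},{"hand":0.5,"delta_pos":[0,0,0],"twist":[5.3,0,7.65]},{"hand":0.5,"delta_pos":[0,0,0],"twist":[5.3,0,7.65]},{"hand":0.5,"delta_pos":[0,0,0],"twist":[5.3,0,7.65]},{"hand":0.5,"delta_pos":[0,0,0],"twist":[5.3,0,7.65]},{"hand":0.5,"delta_pos":[0,0,0],"twist":[5.3,0,7.65]},{"hand":0.5,"delta_pos":[0,0,0],"twist":[5.3,0,7.65]},{"hand":0.5,"delta_pos":[0,0,0],"twist":[5.3,0,7.65]},{"hand":0.5,"delta_pos":[0,0,0],"twist":[5.3,0,7.65]},{"hand":0.5,"delta_pos":[0,0,0],"twist":[0,0,0]},{"hand":0.5,"delta_pos":[0,0,0],"twist":[0,0,0]}]'
python3 snap.py w8
python3 - <<'E'
from kin import *; from cell import bot
s=bot.sense(); p0=s["ee_pos"];R0=Ro.from_rotvec(s["tool_rot"]).as_matrix()
pb,R1=target(STAND,[.113,0,.004],1,.11); go(p0,R0,pb,R1)
# plate in the hand: gripped tool-frame predictions vs seen, from the wrist camera
m=json.load(open("w8.json"))["m"]
S=np.c_[R0[:,2]*-1,-R0[:,0],R0[:,1]]  # mask axes x,y,z
c=p0+R0[:,2]*(.006+.053)
L=np.array([[x,y,z] for x in (60,-60) for y in (55,-55) for z in (4,-4)])/1e3
print(np.c_[L*1e3,proj(m,c+L@S.T)].round(0).astype(int).tolist())
E
```

```text
clock: 13.5
ee_pos: [0.4492, 0.05, 0.3583]
tool_rot: [2.34, 0.782, 0.281]
ft_force: [0.7, -0.4, -2.2]
gripper_width: 0.0074
finger_force: 35.4
clock: 15.25
ee_pos: [0.4498, 0.0505, 0.3591]
tool_rot: [-2.262, 1.025, -0.373]
ft_force: [-0.1, 0.4, -2.0]
gripper_width: 0.0075
finger_force: 35.3
15.25 [-0.425 -0.46   1.765  0.624  1.516  2.066] [0.4498 0.0505 0.3591] [-2.262  1.025 -0.373] [-0.1  0.4 -2. ]
twist total deg [0.1 0.  0.2] then in new tool axes cm [29.36 32.72 -8.47]
[[60, 55, 4, 326, 378], [60, 55, -4, 310, 378], [60, -55, 4, 328, 172], [60, -55, -4, 308, 172], [-60, 55, 4, 322, 261], [-60, 55, -4, 313, 261], [-60, -55, 4, 323, 138], [-60, -55, -4, 313, 138]]
```

```bash
python3 -m inch '[{"hand":0.5,"delta_pos":[3.26,3.59,-0.94],"twist":[0.1,0,0.2]},{"hand":0.5,"delta_pos":[3.26,3.59,-0.94],"twist":[0,0,0]},{"hand":0.5,"delta_pos":[3.26,3.59,-0.94],"twist":[0,0,0]},{"hand":0.5,"delta_pos":[3.26,3.59,-0.94],"twist":[0,0,0]},{"hand":0.5,"delta_pos":[3.26,3.59,-0.94],"twist":[0,0,0]},{"hand":0.5,"delta_pos":[3.26,3.59,-0.94],"twist":[0,0,0]},{"hand":0.5,"delta_pos":[3.26,3.59,-0.94],"twist":[0,0,0]},{"hand":0.5,"delta_pos":[3.26,3.59,-0.94],"twist":[0,0,0]},{"hand":0.5,"delta_pos":[3.26,3.59,-0.94],"twist":[0,0,0]},{"hand":0.5,"delta_pos":[0,0,0],"twist":[0,0,0]},{"hand":0.5,"delta_pos":[0,0,0],"twist":[0,0,0]}]'
python3 snap.py w9
cat > near.py <<'E'
# predicted px vs brightness profiles; plate-in-hand and stand features
import sys; from kin import *; from cell import bot; import cv2
n=sys.argv[1]; J=json.load(open(n+".json")); m=J["m"]; im=cv2.imread(f"pics/{n}.png").max(2).astype(int)
p0=np.array(J["p"]);R0=Ro.from_rotvec(J["r"]).as_matrix()
t,R1=target(STAND,[.113,0,.004],1,0); go(p0,R0,t,R1)
S=np.c_[-R0[:,2],-R0[:,0],R0[:,1]]; c=p0+R0[:,2]*.059
L=np.array([[60,-55,4],[60,-55,-4],[-60,-55,4],[-60,-55,-4]])/1e3
print("plate",proj(m,c+L@S.T).round(0).tolist())
F=np.array([[82,40,0],[82,52,0],[82,-40,0],[82,-52,0],[5,55,20],[5,-55,20],[0,40,0],[0,52,0],[0,55,0]])/1e3
print("stand",np.c_[F*1e3,proj(m,seat(STAND,F))].round(0).astype(int).tolist())
E
python3 near.py w9
python3 - <<'E'
import cv2
im=cv2.imread("pics/w9.png").max(2)
for y in range(100,300,6): print(y," ".join("%3d"%v for v in im[y,200:400:6]))
E
```

```text
clock: 16.68
ee_pos: [0.4149, -0.3689, 0.2155]
tool_rot: [-2.256, 1.028, -0.372]
ft_force: [0.2, -0.0, -2.1]
gripper_width: 0.0074
finger_force: 35.3
16.675 [-1.173  0.167  1.505  0.663  1.696  1.262] [ 0.4149 -0.3689  0.2155] [-2.256  1.028 -0.372] [ 0.2 -0.  -2.1]
twist total deg [-0.   0.1 -0.1] then in new tool axes cm [ 0.02  0.34 10.91]
plate [[329.0, 172.0], [309.0, 172.0], [323.0, 138.0], [313.0, 138.0]]
stand [[82, 40, 0, 327, 151], [82, 52, 0, 327, 137], [82, -40, 0, 326, 233], [82, -52, 0, 326, 244], [5, 55, 20, 307, 127], [5, -55, 20, 308, 218], [0, 40, 0, 325, 139], [0, 52, 0, 325, 129], [0, 55, 0, 325, 126]]
100  19  18  17  16  27 169  61  63  63  62  68 169 170 169 169 172 173  68 104 116 116 124 251 251 251 251 251 252 252 252 252 252 252 252
106  11  21  14  16  13  20  15  21  21  22  18  18  16  19  18  28  93  44 243 244 246 251 251 251 251 251 251 251 251 252 252 252 252 253
112  15  20  16  15  18  15  19  14  19  17  17  24  22  24  18  18  15  20 250 251 251 251 251 251 251 251 251 251 251 251 252 252 251 206
118  18  25  17  15  20  18  19  12  15  20  14  1
[... 3589 characters left out ...]

274 185 103  22  13  16  16  19  19  17  19  18  93 121 137  28  33  98  98  27 141 139  62  98  99  24  27  21  19  20  16  22  18  17  16
280 130 235 102  55  17  21  15  18  18  18 100 213 211 104  28  27  85 143  40 139 141  64 143 101  28  28  26  16  23  17  17  18  18  14
286 148 237 237 103  87  16  16  17  20  17 209 213 196  28  29  30  27  51  37 140 138  58 103  28  31  23  30  25  23  16  17  18  18  20
292  92 171 143 215 122  26  30  25  27  24 211 192  35  28  28  28  27  23  41 141 140  54  33  27  26  28  23  27  23  20  18  25  24  27
298 104 156 103  44  26  27  38  28  30  23  24  24  27  27  28  29  27  25  37 143 138  52  30  27  25  23  29  26  30  26  26  28  35  34
```

```bash
python3 -m inch '[{"hand":0.5,"delta_pos":[0.02,0,2.5],"twist":[0,0.1,-0.1]},{"hand":0.5,"delta_pos":[0,0,2.5],"twist":[0,0,0]},{"hand":0.5,"delta_pos":[0,0,2],"twist":[0,0,0]},{"hand":0.5,"delta_pos":[0,0,1.5],"twist":[0,0,0]},{"hand":0.5,"delta_pos":[0,0,1],"twist":[0,0,0]},{"hand":0.5,"delta_pos":[0,0,0.6],"twist":[0,0,0]},{"hand":0.5,"delta_pos":[0,0,0.3],"twist":[0,0,0]},{"hand":0.5,"delta_pos":[0,0,0],"twist":[0,0,0]},{"hand":0.5,"delta_pos":[0,0,0],"twist":[0,0,0]}]'
python3 snap.py w10; python3 near.py w10
```

```text
clock: 17.85
ee_pos: [0.4647, -0.3258, 0.1362]
tool_rot: [-2.257, 1.03, -0.376]
ft_force: [-0.3, -0.4, -2.0]
gripper_width: 0.0072
finger_force: 35.2
17.85 [-1.059  0.209  1.622  0.684  1.498  1.249] [ 0.4647 -0.3258  0.1362] [-2.257  1.03  -0.376] [-0.3 -0.4 -2. ]
twist total deg [-0.  -0.1 -0.1] then in new tool axes cm [0.   0.28 0.6 ]
plate [[329.0, 172.0], [309.0, 172.0], [323.0, 138.0], [313.0, 138.0]]
stand [[82, 40, 0, 331, 181], [82, 52, 0, 331, 159], [82, -40, 0, 329, 301], [82, -52, 0, 329, 316], [5, 55, 20, 302, 138], [5, -55, 20, 304, 261], [0, 40, 0, 327, 156], [0, 52, 0, 327, 141], [0, 55, 0, 327, 137]]
```

Run:
```python
import cv2,numpy as np; from cell import bot; from h import *
a=bot.grab_frame("scene");b=bot.grab_frame("side");w=cv2.imread("pics/w10.png")
cv2.imwrite("pics/sc10.png",a);cv2.imwrite("pics/sd10.png",b)
k=lambda i,f:cv2.resize(i,None,fx=f,fy=f,interpolation=cv2.INTER_CUBIC)
L=k(w[110:210,280:360],6)[:, :480]            # 480x600
r=np.vstack([k(a[165:225,165:229],5),k(b[105:165,312:376],5)]) # 320 x 600
cv2.imwrite("pics/c10.png",np.hstack([L,r])); print(L.shape,r.shape)
```

```text
(600, 480, 3) (600, 320, 3)
```

View pics/c10.png

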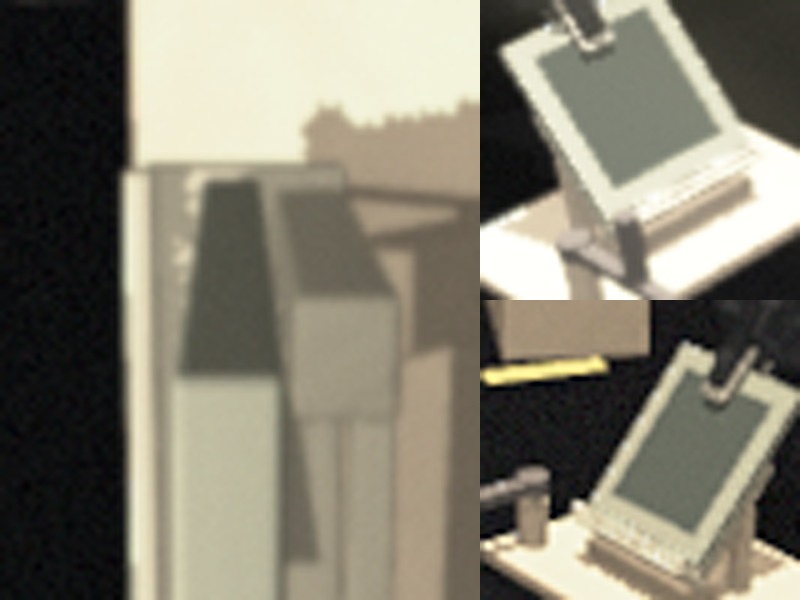

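The wrist crop shows the ledge's y+ end at row 165, the plate's lower corner at row 182 and its top corner at row 375, and the rail end face at cols 295–400, rows 297–415. The plate's back faces out and its frame faces the stand. Next I'll fit the plate's pose in the hand and the stand's offset from these pixels.

```bash
cat > fitp.py <<'E'
from kin import *
J=json.load(open("w10.json")); m=J["m"]; p0=np.array(J["p"]);R0=Ro.from_rotvec(J["r"]).as_matrix()
C=lambda a:np.array(a)/6+[280,110]
S=np.c_[-R0[:,2],-R0[:,0],R0[:,1]]; c=p0+R0[:,2]*.059
L=np.array([[60,-55,4],[60,-55,-4],[-60,-55,4],[-60,-55,-4]])/1e3
u=C([[278,375],[175,375],[262,180],[205,180]])
def f(v): # dx,dy,dz mm, rot about x,y,z deg (mask axes)
    P=c+(np.array(v[:3])/1e3+L@Ro.from_rotvec(np.radians([0,v[3],v[4]])).as_matrix().T)@S.T
    return (proj(m,P)-u).ravel()
for fix in ([1,1,1,0,0],[1,1,1,0,1],[0,1,1,0,1],[1,1,1,1,1]):
    fx=np.array(fix); r=least_squares(lambda v:np.r_[f(v*fx),.02*v],np.zeros(5)); print(fix,(r.x*fx).round(2),f(r.x*fx).round(1))
F=np.array([[82,52,0],[82,40,0],[0,55,0],[5,55,20],[5,55,16]])/1e3
us=C([[295,297],[295,415],[342,165],[125,170],[152,165]])
def g(v): return ((proj(m,seat([STAND[0]+v[0]/1e3,STAND[1]+v[1]/1e3,STAND[2]+np.radians(v[2])],F))-us)[[0,1,3,4]]).ravel()
r=least_squares(g,[0,0,0]); print("stand shift mm,deg",r.x.round(2),g(r.x).round(1))
r=least_squares(lambda v:g([v[0],v[1],0]),[0,0]); print("no yaw",r.x.round(2),g([*r.x,0]).round(1))
E
python3 fitp.py
```

```text
[1, 1, 1, 0, 0] [-16.08   3.83  -0.22   0.     0.  ] [ 0.7 -0.   0.3 -0.  -1.   0.1 -0.9  0.1]
[1, 1, 1, 0, 1] [-17.96   4.12  -0.21   0.     0.13] [ 0.6  0.   0.5 -0.  -1.   0.  -0.9  0. ]
[0, 1, 1, 0, 1] [ 0.    1.1  -0.26 -0.   -0.8 ] [ 1.8 -0.  -0.8 -0.  -0.7  0.  -1.3  0. ]
[1, 1, 1, 1, 1] [-17.7    4.08   0.07   0.5    0.11] [ 0.1  0.  -0.1 -0.  -0.   0.   0.  -0. ]
stand shift mm,deg [0.64 0.67 0.34] [ 0.1 -0.8 -0.1  0.8 -0.3 -0.4  0.2  0.4]
no yaw [0.98 0.73] [ 0.1 -0.5 -0.1  1.  -0.3 -0.7  0.2  0.1]
```

Run:
```python
from kin import *; from cell import bot; import cv2
a,b=bot.camera_model("scene"),bot.camera_model("side")
S=seatR(STAND[2]);O=np.array([*STAND[:2],.036])
for nm,us,ub in (("topleft",[169.6,174.6],[354,114]),("botleft",[190,208],[333.6,147])):
    x,e=tri([(a,us),(b,ub)]); print(nm,"seat mm",((x-O)@S*1e3).round(1),e)
# expected for plate-in-hand if dx=0
J=json.load(open("w10.json")); p0=np.array(J["p"]);R0=Ro.from_rotvec(J["r"]).as_matrix()
c=p0+R0[:,2]*.059; Sm=np.c_[-R0[:,2],-R0[:,0],R0[:,1]]
for l in ([60,-55,-4],[-60,-55,-4]): print("expected",((c+Sm@np.array(l)/1e3-O)@S*1e3).round(1))
# w6: pre-grasp top edge, w8/w10 in hand: profile across thickness
for n,y in (("w6",190),("w6",150),("w6",240),("w8",190),("w8",230),("w10",185),("w10",230),("w10",240)):
    g=cv2.imread(f"pics/{n}.png").max(2); print(n,y,g[y,300:340].tolist())
```

```text
topleft seat mm [125.8  47.8   3.9] 0.02497878211374882
botleft seat mm [ 6.4 48.6  5. ] 0.8934178738942933
expected [126.1  55.   10.8]
expected [ 6.1 55.2 10.8]
w6 190 [135, 132, 121, 122, 128, 124, 125, 123, 115, 124, 129, 129, 130, 131, 124, 127, 171, 186, 186, 188, 189, 189, 191, 193, 209, 227, 232, 223, 179, 179, 207, 202, 139, 100, 119, 168, 154, 86, 25, 13]
w6 150 [91, 90, 100, 125, 131, 118, 125, 130, 129, 130, 129, 130, 127, 128, 125, 128, 164, 184, 186, 187, 188, 190, 192, 194, 188, 178, 181, 172, 141, 138, 183, 214, 207, 141, 104, 127, 174, 164, 89, 19]
w6 240 [9, 15, 12, 16, 20, 66, 114, 125, 126, 129, 128, 129, 126, 123, 117, 142, 174, 185, 185, 187, 189, 192, 183, 149, 77, 17, 10, 16, 10, 12, 17, 15, 13, 11, 16, 12, 22, 10, 14, 14]
w8 190 [26, 21, 25, 21, 23, 24, 26, 71, 165, 237, 242, 239, 238, 237, 238, 237, 237, 236, 236, 236, 236, 235, 234, 233, 231, 218, 166, 134, 140, 144, 163, 208, 233, 242, 242, 237, 235, 228, 227, 229]
w8 230 [22, 25, 30, 25, 25, 24, 22, 45, 147, 239, 245, 240, 237, 237, 237, 236, 237, 236, 236, 235, 235, 235, 234, 233, 227, 196, 158, 181, 208, 215, 216, 216, 234, 253, 254, 254, 254, 254, 254, 254]
w10 185 [34, 136, 225, 233, 221, 189, 150, 156, 180, 208, 203, 194, 193, 191, 192, 192, 190, 191, 190, 190, 189, 187, 188, 187, 182, 172, 130, 100, 103, 111, 126, 151, 162, 164, 161, 151, 142, 153, 157, 163]
w10 230 [20, 36, 133, 224, 231, 218, 171, 146, 169, 204, 205, 197, 192, 193, 192, 193, 191, 192, 189, 187, 189, 189, 187, 184, 181, 154, 121, 138, 157, 165, 166, 162, 166, 163, 156, 151, 147, 145, 158, 165]
w10 240 [23, 35, 133, 225, 233, 222, 191, 153, 150, 141, 134, 133, 138, 147, 157, 147, 138, 129, 128, 128, 126, 126, 125, 127, 122, 113, 107, 137, 160, 164, 163, 166, 164, 163, 156, 147, 153, 154, 160, 162]
```

The plate sits in the hand as planned, with about 0.6° of in-plane tilt to take out. Lowering in small steps.

```bash
python3 -m inch '[{"hand":0.5,"delta_pos":[0,0.1,0.2],"twist":[0,0.6,0]},{"hand":0.5,"delta_pos":[0,0.05,0.2],"twist":[0,0,0]},{"hand":0.5,"delta_pos":[0,0,0],"twist":[0,0,0]},{"hand":0.5,"delta_pos":[0,0,0],"twist":[0,0,0]}]'
python3 -m inch '[{"hand":0.5,"delta_pos":[0,0,0.1],"twist":[0,0,0]},{"hand":0.5,"delta_pos":[0,0,0.1],"twist":[0,0,0]},{"hand":0.5,"delta_pos":[0,0,0],"twist":[0,0,0]}]'
python3 -m inch '[{"hand":0.5,"delta_pos":[0,0,0.1],"twist":[0,0,0]},{"hand":0.5,"delta_pos":[0,0,0],"twist":[0,0,0]}]'
```

```text
clock: 18.5
ee_pos: [0.4659, -0.3244, 0.1318]
tool_rot: [-2.257, 1.034, -0.388]
ft_force: [0.2, 0.3, -2.2]
gripper_width: 0.0074
finger_force: 35.3
clock: 18.88
ee_pos: [0.4669, -0.3243, 0.131]
tool_rot: [-2.258, 1.035, -0.389]
ft_force: [-2.5, -2.2, 1.3]
gripper_width: 0.0073
finger_force: 36.0
clock: 19.12
ee_pos: [0.4673, -0.3245, 0.1309]
tool_rot: [-2.258, 1.035, -0.391]
ft_force: [-4.5, -3.1, 5.2]
gripper_width: 0.0073
finger_force: 36.6
```

```bash
python3 -m inch '[{"hand":0.5,"delta_pos":[0,0.05,-0.05],"twist":[0,0,0]},{"hand":0.5,"delta_pos":[0,0.05,0],"twist":[0,0,0]},{"hand":0.5,"delta_pos":[0,0,0],"twist":[0,0,0]}]'
python3 -m inch '[{"hand":0.5,"delta_pos":[0,0.05,0],"twist":[0,0,0]},{"hand":0.5,"delta_pos":[0,0.05,0],"twist":[0,0,0]},{"hand":0.5,"delta_pos":[0,0,0],"twist":[0,0,0]}]'
python3 near.py w10 | head -1; python3 snap.py w11; python3 near.py w11 | head -1
python3 - <<'E'
from kin import *; from cell import bot
s=bot.sense(); print("seat-frame force",(s["ft_force"]-[0,0,-2.1])@seatR(STAND[2]))
E
```

```text
clock: 19.5
ee_pos: [0.467, -0.3247, 0.1306]
tool_rot: [-2.257, 1.034, -0.391]
ft_force: [-3.1, -3.8, 6.5]
gripper_width: 0.0072
finger_force: 36.7
clock: 19.88
ee_pos: [0.4668, -0.3249, 0.1302]
tool_rot: [-2.256, 1.034, -0.392]
ft_force: [-2.6, -2.6, 6.7]
gripper_width: 0.0075
finger_force: 36.7
twist total deg [-0.  -0.1 -0.1] then in new tool axes cm [0.   0.28 0.6 ]
19.875 [-1.057  0.209  1.636  0.691  1.475  1.24 ] [ 0.4668 -0.3249  0.1302] [-2.256  1.034 -0.392] [-2.6 -2.6  6.7]
twist total deg [-0.1 -0.8  0. ] then in new tool axes cm [-0.06  0.07  0.01]
seat-frame force [9.34815555 0.93697349 1.92380414]
```

```bash
python3 -m inch '[{"hand":0.5,"delta_pos":[0,0.05,-0.03],"twist":[0,0,0]},{"hand":0.5,"delta_pos":[0,0.05,0],"twist":[0,0,0]},{"hand":0.5,"delta_pos":[0,0,0],"twist":[0,0,0]}]'
python3 - <<'E'
from kin import *; from cell import bot
s=bot.sense(); S=seatR(STAND[2]); print("seat-frame force",(s["ft_force"]-[0,0,-2.1])@S,"moment",s["moment"]@S)
E
python3 snap.py w12; python3 near.py w12|head -1
```

```text
clock: 20.3
ee_pos: [0.4666, -0.3251, 0.1301]
tool_rot: [-2.255, 1.032, -0.392]
ft_force: [-0.1, -1.8, 6.8]
gripper_width: 0.0072
finger_force: 36.4
seat-frame force [7.57857682 1.30993836 4.77216228] moment [0.0776086  0.32023687 0.00879868]
20.3 [-1.058  0.21   1.636  0.692  1.476  1.238] [ 0.4666 -0.3251  0.1301] [-2.255  1.032 -0.392] [-0.1 -1.8  6.8]
twist total deg [-0.2 -0.8  0. ] then in new tool axes cm [-0.06  0.04  0.02]
```

```bash
python3 -m inch '[{"hand":1.0,"delta_pos":[0,0,0],"twist":[0,0,0]},{"hand":1.4,"delta_pos":[0,0,0],"twist":[0,0,0]},{"hand":2,"delta_pos":[0,0,0],"twist":[0,0,0]},{"hand":3,"delta_pos":[0,0,0],"twist":[0,0,0]},{"hand":3,"delta_pos":[0,0,0],"twist":[0,0,0]},{"hand":3,"delta_pos":[0,0,0],"twist":[0,0,0]}]'
python3 snap.py w13
python3 - <<'E'
import cv2,numpy as np
for n in ("w12","w13"):
    g=cv2.imread(f"pics/{n}.png").max(2)
    print(n,"col314 rows125-185",g[125:185:2,314].tolist()); print(" col318",g[125:185:2,318].tolist())
    for y in (150,200,230): print("  row",y,g[y,296:344:2].tolist())
a=cv2.imread("pics/w12.png");b=cv2.imread("pics/w13.png")
print("shift plate patch")
t=a[165:215,296:340]; r=cv2.matchTemplate(b[150:230,285:355],t,cv2.TM_CCOEFF_NORMED); print(cv2.minMaxLoc(r),"zero at (11,15)")
E
```

```text
clock: 21.1
ee_pos: [0.4652, -0.325, 0.1281]
tool_rot: [-2.257, 1.035, -0.387]
ft_force: [0.6, -0.4, 0.1]
gripper_width: 0.03
finger_force: 0.0
21.1 [-1.058  0.211  1.638  0.688  1.475  1.239] [ 0.4652 -0.325   0.1281] [-2.257  1.035 -0.387] [ 0.6 -0.4  0.1]
w12 col314 rows125-185 [243, 243, 243, 243, 243, 243, 243, 236, 133, 91, 84, 85, 84, 84, 85, 83, 86, 84, 82, 84, 81, 84, 82, 93, 161, 187, 191, 190, 189, 188]
 col318 [243, 243, 243, 243, 243, 243, 243, 236, 127, 82, 81, 79, 80, 81, 83, 84, 84, 81, 84, 84, 83, 83, 82, 93, 160, 188, 189, 188, 187, 190]
  row 150 [28, 219, 229, 156, 152, 190, 169, 217, 138, 85, 83, 82, 82, 79, 109, 107, 105, 107, 104, 104, 113, 161, 171, 168]
  row 200 [20, 100, 227, 214, 148, 163, 187, 206, 193, 190, 190, 189, 187, 188, 182, 125, 105, 106, 132, 143, 168, 165, 162, 153]
  row 230 [16, 34, 226, 223, 151, 161, 175, 204, 190, 191, 190, 189, 188, 187, 179, 124, 159, 163, 162, 139, 161, 161, 162, 147]
w13 col314 rows125-185 [243, 243, 244, 243, 243, 243, 242, 160, 84, 84, 83, 81, 84, 83, 82, 85, 83, 84, 81, 81, 82, 83, 94, 159, 189, 189, 189, 189, 189, 188]
 col318 [243, 243, 243, 244, 243, 244, 242, 163, 88, 86, 81, 80, 79, 82, 83, 80, 82, 80, 81, 81, 82, 81, 94, 158, 187, 188, 188, 188, 188, 189]
  row 150 [236, 206, 152, 162, 166, 201, 124, 85, 83, 84, 81, 80, 104, 110, 108, 106, 105, 105, 104, 128, 153, 139, 134, 119]
  row 200 [199, 227, 156, 168, 203, 193, 191, 192, 190, 188, 188, 187, 149, 97, 108, 108, 133, 156, 155, 168, 164, 164, 152, 172]
  row 230 [130, 233, 202, 152, 208, 196, 192, 192, 190, 189, 186, 186, 149, 137, 165, 166, 165, 156, 146, 165, 163, 158, 169, 176]
shift plate patch
(-0.2890480160713196, 0.895300030708313, (12, 23), (8, 13)) zero at (11,15)
```

```bash
python3 near.py w13
python3 - <<'E'
import cv2,numpy as np
g=cv2.imread("pics/w13.png").max(2)
for c in (298,300,304,306,308,310,312,316,322,326,328,330,334,338): print(c,g[128:186:2,c].tolist())
E
```

```text
twist total deg [-0.  -0.7 -0.1] then in new tool axes cm [ 0.03 -0.17 -0.07]
plate [[329.0, 172.0], [309.0, 172.0], [323.0, 138.0], [313.0, 138.0]]
stand [[82, 40, 0, 323, 184], [82, 52, 0, 323, 162], [82, -40, 0, 322, 308], [82, -52, 0, 322, 324], [5, 55, 20, 295, 140], [5, -55, 20, 298, 266], [0, 40, 0, 321, 158], [0, 52, 0, 321, 143], [0, 55, 0, 321, 139]]
298 [242, 241, 241, 237, 235, 224, 154, 195, 198, 201, 204, 206, 206, 211, 211, 213, 212, 216, 216, 218, 216, 216, 216, 217, 218, 220, 221, 221, 222]
300 [243, 243, 244, 243, 243, 229, 152, 152, 150, 154, 153, 152, 154, 151, 143, 144, 146, 146, 144, 137, 139, 139, 144, 146, 145, 144, 145, 146, 148]
304 [244, 243, 243, 244, 243, 229, 160, 179, 168, 174, 164, 166, 176, 194, 187, 210, 174, 179, 146, 130, 120, 138, 194, 205, 205, 207, 205, 207, 206]
306 [243, 243, 243, 244, 243, 229, 201, 229, 210, 225, 204, 201, 174, 195, 162, 141, 111, 94, 90, 86, 85, 123, 183, 194, 192, 193, 192, 195, 193]
308 [243, 244, 243, 243, 243, 229, 207, 221, 213, 182, 153, 124, 98, 92, 87, 85, 84, 84, 83, 85, 84, 123, 181, 191, 191, 191, 192, 194, 191]

[... 606 characters left out ...]
 109, 106, 106, 106, 106, 103, 110, 109, 152, 165, 163, 160, 160, 161, 162, 161, 160, 156, 140, 133]
328 [238, 195, 173, 173, 174, 161, 156, 158, 115, 109, 105, 105, 105, 104, 106, 104, 110, 152, 164, 161, 160, 160, 163, 164, 160, 160, 158, 145, 159]
330 [241, 193, 176, 176, 176, 163, 152, 155, 115, 105, 106, 105, 105, 103, 105, 105, 108, 151, 161, 161, 160, 161, 163, 159, 159, 159, 154, 142, 151]
334 [244, 241, 226, 179, 176, 174, 171, 156, 118, 155, 152, 128, 105, 103, 102, 104, 104, 147, 159, 159, 163, 160, 161, 157, 157, 153, 155, 144, 162]
338 [243, 233, 176, 175, 174, 171, 171, 161, 117, 158, 169, 139, 112, 162, 171, 163, 137, 135, 142, 142, 139, 139, 136, 135, 138, 139, 138, 148, 163]
```

Run:
```python
from kin import *
m=json.load(open("w13.json"))["m"]
F=np.array([[120,55,0],[120,55,8],[120,54.5,.5],[0,55,0],[0,55,8],[120,0,0],[120,0,8],[82,52,0]])/1e3
for st in (STAND,[STAND[0]+.00098,STAND[1]+.00073,STAND[2]]): print(np.c_[F*1e3,proj(m,seat(st,F))].round(1).tolist())
```

```text
[[120.0, 55.0, 0.0, 324.5, 171.4], [120.0, 55.0, 8.0, 304.5, 171.5], [120.0, 54.5, 0.5, 323.2, 172.7], [0.0, 55.0, 0.0, 321.2, 139.0], [0.0, 55.0, 8.0, 311.1, 139.1], [120.0, 0.0, 0.0, 323.8, 289.3], [120.0, 0.0, 8.0, 306.3, 289.3], [82.0, 52.0, 0.0, 322.9, 161.6]]
[[120.0, 55.0, 0.0, 322.1, 170.8], [120.0, 55.0, 8.0, 302.3, 170.8], [120.0, 54.5, 0.5, 320.9, 172.0], [0.0, 55.0, 0.0, 320.0, 138.8], [0.0, 55.0, 8.0, 309.9, 138.8], [120.0, 0.0, 0.0, 321.7, 288.1], [120.0, 0.0, 8.0, 304.3, 288.1], [82.0, 52.0, 0.0, 321.1, 161.2]]
```

The plate's corner (320,170.5) and its flush ledge end (row 139) match a squarely seated plate. I'll retreat and plan the arm closing.

```bash
python3 -m inch '[{"hand":3,"delta_pos":[0,-0.15,-0.5],"twist":[0,0,0]},{"hand":3,"delta_pos":[0,0,-2],"twist":[0,0,0]},{"hand":3,"delta_pos":[0,0,-4],"twist":[0,0,0]},{"hand":3,"delta_pos":[0,0,-5],"twist":[0,0,0]},{"hand":3,"delta_pos":[0,0,-5],"twist":[0,0,0]},{"hand":3,"delta_pos":[0,0,0],"twist":[0,0,0]}]'
python3 snap.py w14
python3 - <<'E'
from kin import *; from cell import bot
s=bot.sense(); p0=s["ee_pos"];R0=Ro.from_rotvec(s["tool_rot"]).as_matrix(); q=s["joint_positions"]
a=np.radians(41.7); x=np.array([np.cos(a),np.sin(a),0]); z=np.array([0,0,-1.]); R1=np.c_[x,np.cross(z,x),z]
pin=np.array([.6414,-.2865,.100]); up=pin+[0,0,.2]; mid=np.array([.45,-.2,.36])
go(p0,R0,mid,R0); go(mid,R0,mid,R1); go(mid,R1,up,R1)
w=Ro.from_matrix(R0.T@R1).as_rotvec()
for n,f in ((3,lambda t:(p0+t*(mid-p0),R0)),(6,lambda t:(mid,R0@Ro.from_rotvec(t*w).as_matrix())),(3,lambda t:(mid+t*(up-mid),R1))):
    for t in np.linspace(0,1,n+1)[1:]: q,e=ik(*f(t),q); print(q.round(2),"%.0e"%e)
E
```

```text
clock: 21.9
ee_pos: [0.3841, -0.3954, 0.2597]
tool_rot: [-2.261, 1.037, -0.397]
ft_force: [-0.0, 0.4, 0.3]
gripper_width: 0.0302
finger_force: 0.0
21.9 [-1.244  0.149  1.434  0.662  1.788  1.258] [ 0.3841 -0.3954  0.2597] [-2.261  1.037 -0.397] [-0.   0.4  0.3]
twist total deg [0. 0. 0.] then in new tool axes cm [-10.37 -20.15   3.32]
twist total deg [-30.5 -32.2 -86.9] then in new tool axes cm [0. 0. 0.]
twist total deg [0. 0. 0.] then in new tool axes cm [ 8.54 19.19  6.  ]
[-1.16  0.03  1.5   0.68  1.78  1.36] 3e-30
[-1.06 -0.07  1.53  0.7   1.77  1.48] 1e-30
[-0.95 -0.16  1.54  0.71  1.76  1.62] 1e-30
[-0.89 -0.1   1.46  0.62  1.83  1.41] 4e-28
[-0.83 -0.06  1.38  0.51  1.89  1.2 ] 3e-29
[-0.75 -0.03  1.33  0.39  1.93  0.98] 7e-29
[-0.68 -0.01  1.29  0.26  1.94  0.76] 3e-26
[-0.61 -0.02  1.28  0.13  1.93  0.53] 5e-25
[-0.53 -0.04  1.3  -0.    1.88  0.31] 2e-24
[-0.52  0.11  1.18  0.    1.85  0.32] 2e-30
[-0.51  0.27  1.03  0.    1.84  0.33] 9e-26
[-0.5   0.44  0.85  0.    1.85  0.34] 1e-18
```

```bash
python3 -m inch '[{"hand":3,"delta_pos":[-2.6,-5.04,0.83],"twist":[0,0,0]},{"hand":3,"delta_pos":[-2.6,-5.04,0.83],"twist":[0,0,0]},{"hand":3,"delta_pos":[-2.6,-5.04,0.83],"twist":[0,0,0]},{"hand":3,"delta_pos":[-2.6,-5.04,0.83],"twist":[0,0,0]},{"hand":3,"delta_pos":[0,0,0],"twist":[-3.05,-3.22,-8.69]},{"hand":3,"delta_pos":[0,0,0],"twist":[-3.05,-3.22,-8.69]},{"hand":3,"delta_pos":[0,0,0],"twist":[-3.05,-3.22,-8.69]},{"hand":3,"delta_pos":[0,0,0],"twist":[-3.05,-3.22,-8.69]},{"hand":3,"delta_pos":[0,0,0],"twist":[-3.05,-3.22,-8.69]},{"hand":3,"delta_pos":[0,0,0],"twist":[-3.05,-3.22,-8.69]},{"hand":3,"delta_pos":[0,0,0],"twist":[-3.05,-3.22,-8.69]},{"hand":3,"delta_pos":[0,0,0],"twist":[-3.05,-3.22,-8.69]},{"hand":3,"delta_pos":[0,0,0],"twist":[-3.05,-3.22,-8.69]},{"hand":3,"delta_pos":[0,0,0],"twist":[-3.05,-3.22,-8.69]},{"hand":3,"delta_pos":[2.13,4.8,1.5],"twist":[0,0,0]},{"hand":3,"delta_pos":[2.13,4.8,1.5],"twist":[0,0,0]},{"hand":3,"delta_pos":[2.13,4.8,1.5],"twist":[0,0,0]},{"hand":3,"delta_pos":[2.13,4.8,1.5],"twist":[0,0,0]},{"hand":3,"delta_pos":[0,0,0],"twist":[0,0,0]},{"hand":3,"delta_pos":[0,0,0],"twist":[0,0,0]}]'
python3 snap.py w15
python3 - <<'E'
from kin import *; from cell import bot
s=bot.sense(); p0=s["ee_pos"];R0=Ro.from_rotvec(s["tool_rot"]).as_matrix()
a=np.radians(41.7); x=np.array([np.cos(a),np.sin(a),0]); z=np.array([0,0,-1.]); R1=np.c_[x,np.cross(z,x),z]
go(p0,R0,[.6414,-.2865,.100],R1)
E
```

```text
clock: 24.45
ee_pos: [0.6412, -0.2838, 0.2962]
tool_rot: [-2.928, -1.119, 0.005]
ft_force: [-0.8, 0.3, 0.0]
gripper_width: 0.0301
finger_force: 0.0
24.45 [-0.499  0.443  0.854  0.002  1.851  0.343] [ 0.6412 -0.2838  0.2962] [-2.928 -1.119  0.005] [-0.8  0.3  0. ]
twist total deg [-0.2 -0.1  0.1] then in new tool axes cm [-0.14  0.23 19.87]
```

```bash
python3 -m inch '[{"hand":3,"delta_pos":[-0.14,0.23,3],"twist":[-0.2,-0.1,0.1]},{"hand":3,"delta_pos":[0,0,4.5],"twist":[0,0,0]},{"hand":3,"delta_pos":[0,0,4.5],"twist":[0,0,0]},{"hand":3,"delta_pos":[0,0,4],"twist":[0,0,0]},{"hand":3,"delta_pos":[0,0,2.5],"twist":[0,0,0]},{"hand":3,"delta_pos":[0,0,1.1],"twist":[0,0,0]},{"hand":3,"delta_pos":[0,0,0],"twist":[0,0,0]},{"hand":1,"delta_pos":[0,0,0],"twist":[0,0,0]},{"hand":1,"delta_pos":[0,0,0],"twist":[0,0,0]},{"hand":1,"delta_pos":[0,0,0],"twist":[0,0,0]},{"hand":1,"delta_pos":[0,0,0],"twist":[0,0,0]}]' 20
```

```text
clock: 25.88
ee_pos: [0.6427, -0.2879, 0.1051]
tool_rot: [2.933, 1.116, 0.003]
ft_force: [-1.0, 1.2, 5.6]
gripper_width: 0.013
finger_force: 21.0
```

```bash
python3 -m inch '[{"hand":1,"delta_pos":[-0.09,-1.08,0],"twist":[0,0,-10]},{"hand":1,"delta_pos":[-0.09,-1.08,0],"twist":[0,0,-10]},{"hand":1,"delta_pos":[-0.09,-1.08,0],"twist":[0,0,-10]},{"hand":1,"delta_pos":[-0.09,-1.08,0],"twist":[0,0,-10]},{"hand":1,"delta_pos":[-0.09,-1.08,0],"twist":[0,0,-10]},{"hand":1,"delta_pos":[-0.09,-1.08,0],"twist":[0,0,-10]},{"hand":1,"delta_pos":[-0.09,-1.08,0],"twist":[0,0,-10]},{"hand":1,"delta_pos":[-0.09,-1.08,0],"twist":[0,0,-10]},{"hand":1,"delta_pos":[-0.05,-0.54,0],"twist":[0,0,-5]},{"hand":1,"delta_pos":[0,0,0],"twist":[0,0,0]},{"hand":1,"delta_pos":[0,0,0],"twist":[0,0,0]}]'
python3 -m inch '[{"hand":1,"delta_pos":[-0.01,-0.33,0],"twist":[0,0,-3]},{"hand":1,"delta_pos":[0,0,0],"twist":[0,0,0]},{"hand":1,"delta_pos":[0,0,0],"twist":[0,0,0]}]'
python3 snap.py w16
```

```text
clock: 27.25
ee_pos: [0.559, -0.2781, 0.105]
tool_rot: [1.408, 2.807, 0.001]
ft_force: [-4.1, 2.9, 7.5]
gripper_width: 0.013
finger_force: 21.2
clock: 27.62
ee_pos: [0.5564, -0.2802, 0.105]
tool_rot: [1.334, 2.843, 0.001]
ft_force: [-2.5, 3.7, 7.9]
gripper_width: 0.0129
finger_force: 21.2
27.625 [-5.580e-01  3.190e-01  1.402e+00  1.000e-03  1.420e+00 -1.251e+00] [ 0.5564 -0.2802  0.105 ] [1.334e+00 2.843e+00 1.000e-03] [-2.5  3.7  7.9]
```

```bash
for i in 1; do :; done; python3 -m inch '[{"hand":1,"delta_pos":[0.1,-0.16,0],"twist":[0,0,-1.5]},{"hand":1,"delta_pos":[0,0,0],"twist":[0,0,0]},{"hand":1,"delta_pos":[0,0,0],"twist":[0,0,0]}]'
python3 -m inch '[{"hand":1,"delta_pos":[0,-0.16,0],"twist":[0,0,-1.5]},{"hand":1,"delta_pos":[0,0,0],"twist":[0,0,0]},{"hand":1,"delta_pos":[0,0,0],"twist":[0,0,0]}]'
python3 -m inch '[{"hand":1,"delta_pos":[0,-0.16,0],"twist":[0,0,0]},{"hand":1,"delta_pos":[0,0,0],"twist":[0,0,0]},{"hand":1,"delta_pos":[0,0,0],"twist":[0,0,0]}]'
```

```text
clock: 28.05
ee_pos: [0.5554, -0.2809, 0.105]
tool_rot: [1.296, 2.858, 0.001]
ft_force: [0.6, 3.3, 6.3]
gripper_width: 0.0127
finger_force: 21.0
clock: 28.42
ee_pos: [0.5553, -0.2811, 0.105]
tool_rot: [1.258, 2.873, 0.004]
ft_force: [2.7, 4.2, 6.6]
gripper_width: 0.0133
finger_force: 21.0
clock: 28.8
ee_pos: [0.5552, -0.2812, 0.105]
tool_rot: [1.256, 2.872, 0.008]
ft_force: [5.5, 6.8, 5.2]
gripper_width: 0.0128
finger_force: 21.1
```

```bash
python3 -m inch '[{"hand":2.6,"delta_pos":[0,0,0],"twist":[0,0,0]},{"hand":2.6,"delta_pos":[0,0,0],"twist":[0,0,0]},{"hand":2.6,"delta_pos":[0,0.2,0],"twist":[0,0,0]},{"hand":2.6,"delta_pos":[0,0,-1.5],"twist":[0,0,0]},{"hand":2.6,"delta_pos":[0,0,-4],"twist":[0,0,0]},{"hand":2.6,"delta_pos":[0,0,-6],"twist":[0,0,0]},{"hand":2.6,"delta_pos":[0,0,-6],"twist":[0,0,0]},{"hand":2.6,"delta_pos":[0,0,-2.5],"twist":[0,0,0]},{"hand":2.6,"delta_pos":[0,0,0],"twist":[0,0,0]},{"hand":2.6,"delta_pos":[0,0,0],"twist":[0,0,0]}]'
python3 snap.py w17
python3 - <<'E'
from kin import *; from cell import bot; import cv2
m=json.load(open("w17.json"))["m"]; im=cv2.imread("pics/w17.png")
g=im.max(2)
S2=[STAND[0]+.001,STAND[1]+.0007,STAND[2]]
F=np.array([[120,55,8],[120,-55,8],[0,55,8],[0,-55,8]])/1e3; u=proj(m,seat(S2,F)); print("plate corners pred",u.round(1).tolist())
sh=np.radians(90)+STAND[2]; piv=np.array([.5957,-.3255,0]); 
for k in (0,.05,.1,.2): print("pin top if angle",k,proj(m,piv+[.062*np.cos(sh-k),.062*np.sin(sh-k),.104])[0].round(1))
# detected: plate (greenish grey) blob and dark pin
x0,y0=np.maximum(u.min(0).astype(int)-25,0); x1,y1=u.max(0).astype(int)+25
hsv=cv2.cvtColor(im,cv2.COLOR_BGR2HSV)
print(x0,x1,y0,y1,im.shape)
for y in range(y0,min(y1,400),8): print(y," ".join("%3d"%v for v in g[y,x0:x1:6]))
E
```

```text
clock: 30.05
ee_pos: [0.5527, -0.2816, 0.3007]
tool_rot: [-1.26, -2.874, 0.0]
ft_force: [0.3, 0.3, -0.6]
gripper_width: 0.0257
finger_force: 0.0
30.05 [-5.620e-01  2.450e-01  1.103e+00 -1.000e-03  1.797e+00 -1.307e+00] [ 0.5527 -0.2816  0.3007] [-1.26  -2.874  0.   ] [ 0.3  0.3 -0.6]
plate corners pred [[229.0, 212.0], [221.6, 100.5], [306.6, 189.3], [308.2, 102.7]]
pin top if angle 0 [320.1 178.2]
pin top if angle 0.05 [322.9 178.3]
pin top if angle 0.1 [325.7 178.6]
pin top if angle 0.2 [331.3 179.6]
196 333 75 237 (400, 640, 3)
75  18  19  21  20  21  26 241 243 243 244 242 255 255 255 255 255 255 255 255 255 255 255 255
83  21  19  21  19  16  24 240 244 242 243 242 254 255 255 255 255 255 255 255 255 255 255 255
91  18  17  23  20  18  23 242 243 244 241 242 244 242 249 255 255 255 255 255 255 255 255 255
99  18  21  16  19  30  28 239 242 243 242 243 243 244 245 255 255 255 255 255 255 255 255 255
107  28  23  18  15 175 172 171 172 173 174 173 173 174 171 172 244 244 244 244 249 252 255 255
115  24  21  19  20 164 171 172 161 161 159 150 148 139 135 127 184 179 178 244 254 255
[... 748 characters left out ...]
  92  92 244 251 229 234 255
187  33  26  27  29  18 243 244 244 139 141 141 141 143 177 228 173 172 173 235 252 219 232 255
195  23  26  30  24  17 241 245 244 195 241 244 244 234 172 178 222 245 246 246 244 170 199 252
203  28  26  26  30  24 220 245 245 244 234 193 241 246 244 246 245 246 246 245 243 144 149 244
211  29  29  23  26  30  84 157 241 250 246 245 246 245 246 245 245 244 244 243 241 134 132 246
219  28  26  26  28  28  27  18  18  21  28  30  30  31  40  44  59  82  80 110 107 156 231 199
227  29  27  25  28  30  27  22  22  19  21  20  19  21  19  22  18  18  14  18  17  28  28  28
235  29  26  26  26  29  27  20  21  19  22  17  17  19  22  23  21  20  23  18  16  25  27  26
```

Run:
```python
from kin import *; import cv2
m=json.load(open("w17.json"))["m"]; g=cv2.imread("pics/w17.png").max(2)
for c in (228,250,290,300): print(c,g[96:112,c].tolist(),g[184:224,c][::2].tolist())
for r in (110,150,200): print("row",r,g[r,214:240].tolist(),g[r,294:330].tolist())
S2=[STAND[0]+.001,STAND[1]+.0007,STAND[2]]
X=np.array([110,80,25,10])/1e3
for x in X: print(x,proj(m,seat(S2,[[x,-.055,.008],[x,.055,.008],[x,-.055,0],[x,.055,0]])).round(1).tolist())
print(proj(m,seat(S2,np.array([[5,-55,20],[5,55,20],[120,0,8],[120,0,0]])/1e3)).round(1).tolist())
```

```text
228 [70, 72, 71, 75, 90, 130, 163, 171, 170, 173, 172, 171, 172, 172, 173, 172] [249, 252, 252, 253, 253, 251, 248, 248, 248, 248, 249, 248, 246, 229, 77, 21, 22, 19, 22, 16]
250 [242, 242, 242, 242, 237, 216, 182, 173, 173, 172, 172, 174, 172, 172, 171, 174] [141, 140, 140, 139, 145, 219, 244, 245, 244, 243, 211, 231, 247, 247, 246, 245, 231, 82, 22, 23]
290 [255, 255, 255, 255, 255, 255, 253, 246, 244, 244, 244, 244, 244, 245, 244, 244] [153, 174, 172, 173, 175, 225, 245, 245, 245, 246, 246, 244, 244, 244, 244, 244, 244, 177, 22, 17]
300 [255, 255, 255, 255, 255, 255, 253, 245, 244, 244, 244, 244, 244, 244, 244, 244] [174, 175, 175, 194, 241, 245, 245, 246, 246, 246, 245, 245, 243, 243, 244, 245, 245, 186, 26, 17]
row 110 [19, 15, 23, 47, 104, 159, 175, 180, 189, 197, 180, 171, 172, 172, 173, 172, 173, 174, 171, 172, 173, 172, 173, 172, 172, 173] [244, 245, 244, 245, 244, 244, 244, 243, 244, 243, 243, 244, 244, 245, 251, 254, 253, 247, 254, 255, 255, 254, 255, 255, 255, 255, 255, 255, 255, 255, 255, 255, 255, 255, 255, 255]
row 150 [21, 18, 21, 19, 19, 26, 76, 160, 223, 241, 248, 2
[... 209 characters left out ...]
 237, 236, 236, 233, 247, 255, 255, 255, 255]
row 200 [25, 29, 30, 24, 28, 27, 22, 21, 22, 27, 88, 176, 230, 243, 248, 252, 250, 245, 243, 244, 244, 245, 244, 245, 245, 245] [245, 245, 244, 245, 245, 246, 246, 246, 246, 246, 245, 245, 244, 245, 244, 244, 244, 244, 244, 239, 221, 164, 148, 153, 160, 156, 151, 153, 150, 162, 214, 240, 244, 245, 244, 245]
0.11 [[230.9, 100.7], [237.1, 209.6], [226.1, 100.6], [232.7, 207.8]]
0.08 [[256.0, 101.3], [259.3, 203.1], [251.1, 101.1], [254.9, 201.5]]
0.025 [[293.8, 102.3], [293.4, 193.1], [288.9, 102.1], [289.0, 191.8]]
0.01 [[302.6, 102.5], [301.5, 190.8], [297.8, 102.4], [297.1, 189.5]]
[[313.0, 102.8], [310.9, 191.9], [225.4, 159.4], [220.8, 158.3]]
```

```bash
python3 -c "
from cell import bot; print(bot.job_done())"
```

```text
the job is handed in; nothing more can be done
None
```

The job is handed in at about 30 s of the 67 s allowed. The arm was swung open, the plate flipped and seated back-out, flush with the one ledge end I could measure and matching the seated pose to about 0.5 mm, and the arm closed to its stop; plate grip peaked near 37 N. The last checks were measured from the wrist picture, since I had used all 10 viewings.

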